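Pack a shore-sampling case in two layers

ROBOT

A 6-joint arm with a two-finger parallel gripper is mounted at the origin on the work surface. World frame = base frame: x ahead of the robot, y to its left, z up, the work surface at z = 0. Lengths are in m, angles in degrees, forces in N, time in s.
With the tool pointing down it reaches from about 0.3 to 0.875 m from the base axis. Payload 6.4 kg.
Tool frame: the origin (TCP) lies midway between the tips of the shut fingers; the grasp point (between the pads) lies 19 mm behind it (bot.grip_point_offset is the distance from the TCP to the grasp point, in m); z points along the fingers, y is the direction in which the jaws open and shut (so a half turn about z gives the same grasp; the last joint's range is limited). The gripper opens to 88 mm and grips with 3 to 60 N. Pads are 18 mm wide; open, the fingers measure 123 mm over their backs; the gripper's body (75 mm by 187 mm) begins 45 mm behind the grasp point.
Start: joints at [-87.221, 10.359, 92.074, -0, 77.567, -11.82], TCP at [0.145, -0.556, 0.239] pointing down, gripper open.
Joint ranges: [-171.53, 171.53], [-51.25, 118.39], [17.06, 147.69], [-65.23, 245.23], [0, 150.52], [-178.68, 178.68]. Speed limits (degrees/s): [147.25, 147.25, 172.46, 180, 180, 180].

INTERFACE

Orientations are given as [roll, pitch, yaw] about the fixed x, y, z axes, in that order (R = Rz(yaw) Ry(pitch) Rx(roll)).
In Python, from cell import bot gives the robot as it stands. The module is installed in compiled form; this text tells all that it offers.
- The arm moves only by the tool jog_arm, never from a script. Its argument "steps" is a list of rows, each a list of 7 numbers: the turn, a rotation vector about the tool's x, y, z in rad, then the shift along the tool's x, y, z in cm, then the opening, from 0 (shut) to 1 (fully open). A call has 1 to 20 rows; each row shifts and turns the commanded pose from where the row before left it, along the tool's axes as they then stand; what a row does not reach is not made up. A row lasts 1/12 s, in which the tool goes at most 41.7 mm and 7.16 degrees, less where a joint would pass 70% of its speed; a pose out of reach is approached as far as the arm can. A call with a gripper value outside its range is refused whole. The fingers move at their own pace and stop on an object; "newtons" is the grip in N (left out, the last holds). Time passes only in rows, so rows that do not move let the fingers close. It gives the time, the measured TCP pose, the force and the opening at its end, in the units of the state.
- bot.observe(): the state, without advancing time (a new reading comes with each control period).
- bot.get_image(name): name is "side" or "top" or "wrist"; returns a dict with "image" (480x640x3 uint8, blue, green, red), "fx", "fy", "cx", "cy" (pixels), "dist_coeffs" ([k1, k2, p1, p2, k3] as OpenCV has them; the pictures are not rectified), "world_to_cam" (4x4, takes a point from world to camera coordinates). Camera axes: x right, y down, z forward; pixel columns grow to the right and rows downward; lengths in m; the calibration is good to about 2 mm. A picture is of the moment at which its call begins. There is no depth.
- bot.close_job(): hands the job in, once; it reports no verdict.
The state is a dict: "time": time; "joints": joint angles; "dq": joint speeds; "tau": joint torques, N m; "position": TCP position; "eef_rot": TCP orientation; "contact_force": force on the tool from outside, world axes, zero at the start; "torque": the same for the moment, N m; "finger_gap": opening from 0.0 (shut) to 1.0 (fully open).
Only numpy, scipy, OpenCV 4.12 (cv2) and the standard library are available. Lean on these libraries where they do the work, as an engineer would, in place of code of your own. Each camera call takes 0.05 s, during which the arm holds its last target. There are 200 camera calls.

TASK

Pack the open sample case: first stand the amber jar in its round well and set the white slide box in its rectangular pocket, both right down, then lay the scraper over them on its two white rests, handle in the narrow notch and blade in the wide one, fully home. Keep the jar upright and set it down gently, never dropping it, and leave the other things on the bench where they stand.

Things in the scene. Friction and masses are not known exactly. Their poses are not given: they have to be found in the camera images.
- case: open aluminium sample case, fixed, 222 mm long (own x), 172 wide (y); origin at the centre of its underside, z up. Walls 6 thick: end walls 74 high, side walls 44 high. Inside, a grey foam deck, its top 24 above the underside, has a round well and a rectangular pocket along the case's middle line, and a white notched rest against each end wall (narrow at -x, wide at +x)
- jar_seat (a point): centre of the black floor of the round well (72 mm across, 14 deep), at case x = -55, y = 0, z = 10 mm; axes as the case
- box_seat (a point): centre of the black floor of the rectangular pocket (90 mm along case x, 60 along y, 14 deep), at case x = +31, y = 0, z = 10 mm; axes as the case
- scraper_seat (a point): where the middle of the scraper's underside comes: case x = 0, y = 0, z = 62 mm (level of both notch floors; cheeks rise to 76); axes as the case. Narrow rest at x = -105 to -91, notch 34 wide, for the handle's end; wide rest at x = +77 to +105, notch 74 wide, for the blade. The end walls (inner faces x = +-105) leave 5 mm at each end of the scraper
- jar_center (a point): squat amber glass jar with a paper band and a white screw cap, 60 mm across, 46 high, standing upright; the point is its centre, 23 above its underside, z up. Seated, it stands 32 out of the deck
- slidebox_center (a point): closed white box for microscope slides with a thin grey seam and clasps, 80 mm long (own x), 48 wide (y), 44 high (z up); the point is its centre, 22 above its underside. It goes in as it lies, long side along the case's x, either way round. Seated, it stands 30 out of the deck
- scraper_center (a point): scraper lying flat, 200 mm long (own x): wooden handle x = -100 to +52, 24 wide (y), 28 high; flat metal blade x = +52 to +100, 64 wide, 6 thick, undersides flush. The point is mid-length, 14 above the underside, about 10 from the centre of mass; z up. Seated, its underside is 6 above the jar and 8 above the box: keep fingertips no lower than its underside
- scraper_blade (a point): middle of the scraper's blade edge, 100 ahead (own +x) of the scraper's middle, 3 above its underside
- mortar: white ceramic mortar with its pestle fixed in it, 84 across, 50 high, pestle to 82 (sizes in mm); bystander; origin at the centre of its underside
- dish: flat round dish, 90 across, 15 high (sizes in mm); bystander; origin at the centre of its underside
- beaker: glass beaker, 68 across, 60 high (sizes in mm); bystander; origin at the centre of its underside
- washbottle: white plastic bottle, 68 across, 170 high (sizes in mm); bystander; origin at the centre of its underside
- reagent: amber bottle, 72 across, 160 high (sizes in mm); bystander; origin at the centre of its underside
- sparelid: loose grey lid, 46 across, 10 high (sizes in mm); bystander; origin at the centre of its underside
Things that resemble listed ones, but are neither listed nor needed, are in the scene too. What is shaped like the part that bears jar_center but green or turquoise is not meant. There is more than one size of the part that bears scraper_center; the job needs the larger.

How it is judged:
By the outcome, as a careful person would: the job done as asked, in the order asked, and still so for the second after the job is handed in, with the robot touching nothing.
It also fails if it takes over 67 s, if anything falls off the work surface, if the arm or the gripper's body presses on something with over 40 N, if the wrist force passes 120 N, or if a joint passes its speed limit or range.

## Working session

There is one attempt and no reset: what is moved stays moved. The work goes in short steps, Python scripts to look and compute and a tool call to move; the robot and the scene stay as the last step left them, time stands still between calls to the robot, and variables do not carry over. Pictures are saved under pics/ and viewed, about 8 in all and at most 12, crops included, and the job is handed in when it is done.

Besides the shell and the picture viewer there is one more tool, called after ">>>" as name([rows], argument=value, ...), one row to a line, values as JSON. jog_arm: Moves the arm, as the interface text tells. Its arguments: {"type":"object","properties":{"steps":{"type":"array"},"newtons":{"type":"number"}},"required":["steps"]}

```bash
mkdir -p pics
cat > h.py <<'E'
import numpy as np, cv2, pickle
from cell import bot
def snap(n,tag):
    d=bot.get_image(n); cv2.imwrite(f"pics/{tag}.png",d["image"]); pickle.dump(d,open(f"pics/{tag}.pkl","wb")); return d
def load(tag): return pickle.load(open(f"pics/{tag}.pkl","rb"))
def K(d): return np.array([[d["fx"],0,d["cx"]],[0,d["fy"],d["cy"]],[0,0,1.]])
def ray(d,uv):
    T=np.array(d["world_to_cam"]); p=cv2.undistortPoints(np.array([[uv]],float),K(d),np.array(d["dist_coeffs"],float))[0,0]
    R=T[:3,:3]; return -R.T@T[:3,3], R.T@np.array([p[0],p[1],1.])
def at_z(d,uv,z):
    o,v=ray(d,uv); return o+v*(z-o[2])/v[2]
def proj(d,P):
    T=np.array(d["world_to_cam"]); return cv2.projectPoints(np.array(P,float).reshape(-1,1,3),cv2.Rodrigues(T[:3,:3])[0],T[:3,3],K(d),np.array(d["dist_coeffs"],float))[0][:,0]
def tri(*obs):
    A=np.zeros((3,3));b=np.zeros(3)
    for d,uv in obs:
        o,v=ray(d,uv); v=v/np.linalg.norm(v); M=np.eye(3)-np.outer(v,v); A+=M;b+=M@o
    return np.linalg.solve(A,b)
E
python3 - <<'E'
from h import *
a=snap("top","top0");b=snap("side","side0");c=snap("wrist","wrist0")
for d in (a,b,c):
    T=np.array(d["world_to_cam"]);print(np.round(-T[:3,:3].T@T[:3,3],3),np.round(T[:3,:3],2).tolist(),d["fx"],d["dist_coeffs"])
print(bot.observe())
E
```

```text
[ 0.393 -0.066  1.057] [[-0.0, -1.0, -0.0], [-0.98, 0.0, -0.21], [0.21, 0.0, -0.98]] 435.10813623505777 [-0.09773727  0.          0.          0.          0.        ]
[ 0.29  -0.734  0.695] [[0.91, -0.42, -0.02], [-0.28, -0.56, -0.78], [0.32, 0.71, -0.63]] 455.4100955609491 [-0.07680621  0.          0.          0.          0.        ]
[ 0.219 -0.537  0.384] [[0.25, -0.97, -0.0], [-0.92, -0.24, 0.3], [-0.29, -0.07, -0.95]] 418.9648207020423 [-0.09366583  0.          0.          0.          0.        ]
{'time': 0.15, 'joints': array([-8.72225621e+01,  1.03922708e+01,  9.21153323e+01,  1.37594649e-03,
        7.75684122e+01, -1.18194474e+01]), 'dq': array([ 0.05458814, -0.16203502, -0.15686542,  0.06297471,  0.0389963 ,
        0.09167814]), 'tau': array([ 6.10620991e-04, -4.34232187e+01, -3.42174232e+01,  7.03084935e-02,
        3.55557434e-02, -7.63655771e-05]), 'position': array([ 0.14492107, -0.55603578,  0.23804227]), 'eef_rot': array([-1.79925871e+02, -1.68848960e-02,  1.45965774e+01]), 'contact_force': array([ 0.44623715, -0.63697441,  0.51768973]), 'torque': array([0.00458552, 0.02396853, 0.01577156]), 'finger_gap': 0.9980403761198864}
```

View pics/top0.png

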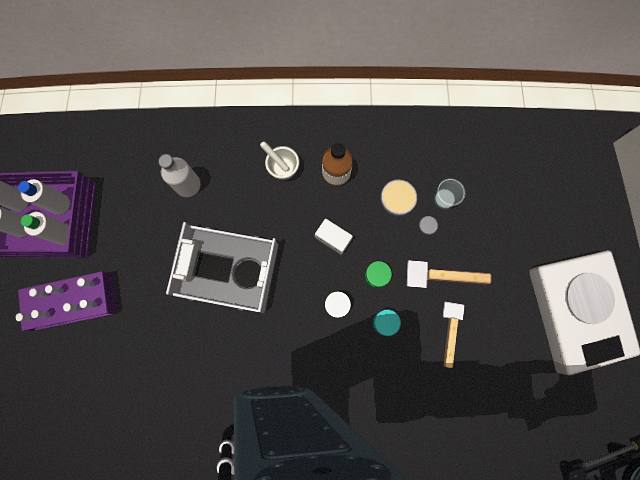

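View pics/side0.png

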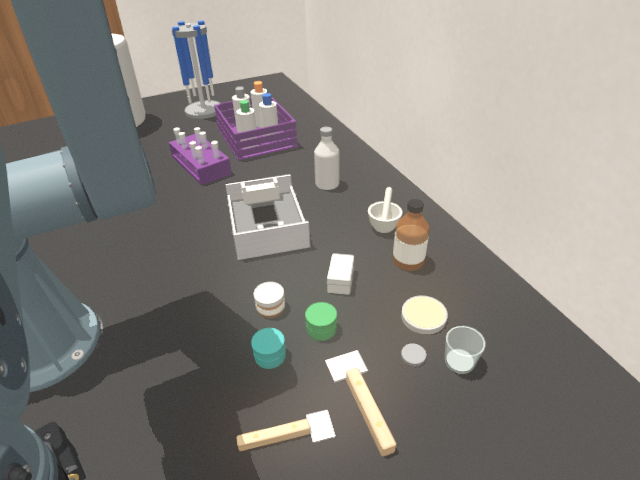

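The top view shows the case at about (222,268), the white-capped jar at (338,304), the box at (334,236) and the larger scraper from (408,274) to (491,278). In the side view, the jar is at (269,298), the box at (341,273) and the scraper runs from (340,362) to (388,448). I'll enlarge the crops to read pixels.

Run:
```python
from h import *
a=load("top0")["image"];b=load("side0")["image"]
def crop(im,u,v,w,h,s): 
    o=cv2.resize(im[v:v+h,u:u+w],None,fx=s,fy=s,interpolation=cv2.INTER_CUBIC)
    for x in range(0,w,20): cv2.putText(o,str(u+x),(x*s,10),0,.35,(0,255,255),1);cv2.line(o,(x*s,0),(x*s,h*s),(0,90,90),1)
    for y in range(0,h,20): cv2.putText(o,str(v+y),(0,y*s+10),0,.35,(0,255,255),1);cv2.line(o,(0,y*s),(w*s,y*s),(0,90,90),1)
    return o
t=np.hstack([crop(a,160,215,130,105,6)]); cv2.imwrite("pics/c1.png",t)
cv2.imwrite("pics/c2.png",crop(a,305,210,200,110,4))
cv2.imwrite("pics/c3.png",crop(b,220,170,180,150,4))
```

```text
(no output)
```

View pics/c1.png

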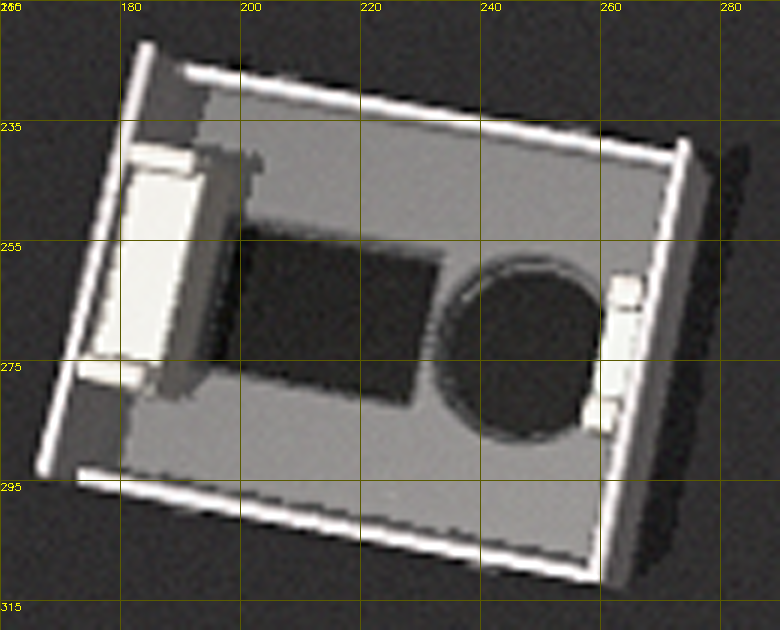

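View pics/c2.png

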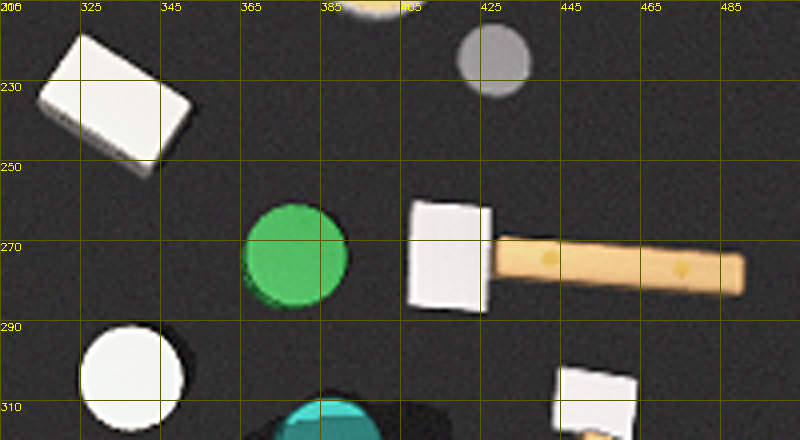

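View pics/c3.png

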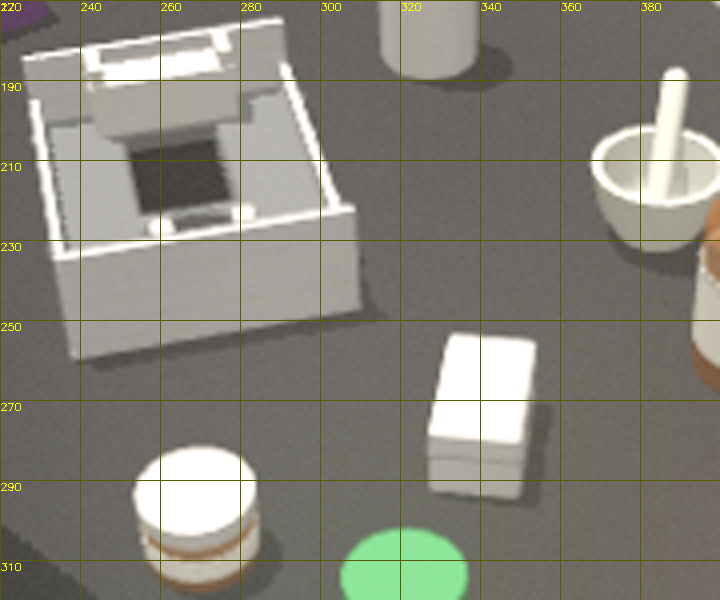

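Run:
```python
from h import *
a=load("top0");b=load("side0")
c1=lambda x,y:(160+x/6-.4,215+y/6-.4); c2=lambda x,y:(305+x/4-.4,210+y/4-.4); c3=lambda x,y:(220+x/4-.4,170+y/4-.4)
P={}
for n,u,v in [("A",c1(140,42),c3(282,18)),("B",c1(37,474),c3(23,57)),("C",c1(690,140),c3(355,208)),("D",c1(604,582),c3(53,258)),
 ("jar",c2(132,378),c3(195,490)),("b1",c2(40,97),c3(452,333)),("b2",c2(83,34),c3(536,341)),("b3",c2(190,103),c3(520,444)),("b4",c2(150,166),c3(429,437))]:
    P[n]=tri((a,u),(b,v)); print(n,np.round(P[n]*1000,1),"atz:",np.round(at_z(a,u,.074 if n in"ABCD" else .046 if n=="jar" else .044)*1000,1), np.round(proj(a,P[n])-u,1))
z=lambda n,u,h:print(n,np.round(at_z(a,u,h)*1000,1))
for q in [(413,200),(492,208),(486,311),(408,304)]: z("blade",c2(*q),.006)
for q in [(497,236),(744,255),(742,294),(495,276)]: z("handle",c2(*q),.028)
z("green",c2(295,256),.046)
```

```text
A [635.3 259.3  74.8] atz: [634.8 259.7  74. ] [[ 0.1 -0.3]]
B [466.8 288.6  76.1] atz: [466.1 289.5  74. ] [[ 0.1 -0.3]]
C [595.   42.1  76.2] atz: [595.   42.4  74. ] [[ 0.  -0.2]]
D [426.5  71.   78.8] atz: [426.8  71.6  74. ] [[-0.   0.1]]
jar [ 444.8 -102.5   47.8] atz: [ 444.8 -102.5   46. ] [[ 0.  -0.1]]
b1 [611.2 -49.8  46.8] atz: [610.9 -49.5  44. ] [[ 0.1 -0.4]]
b2 [649.7 -75.5  46.3] atz: [649.4 -75.3  44. ] [[ 0.1 -0.3]]
b3 [ 607.7 -139.    42. ] atz: [ 606.9 -138.7   44. ] [[ 0.  -0.1]]
b4 [ 568.6 -114.4   42.6] atz: [ 569.  -114.4   44. ] [[-0.1  0.2]]
blade [ 553.8 -277.2    6. ]
blade [ 548.6 -325.8    6. ]
blade [ 485.6 -319.     6. ]
blade [ 490.2 -271.6    6. ]
handle [ 528.4 -322.6   28. ]
handle [ 515.7 -473.    28. ]
handle [ 492.2 -470.    28. ]
handle [ 504.5 -320.1   28. ]
green [ 515.  -198.5   46. ]
```

Run:
```python
from h import *
a=load("top0");b=load("side0")
print("reagent base",at_z(b,(410.5,253),0), "cap", tri((a,(338,151)),(b,(415.5,206))))
print("pestle tip",tri((a,(266,146)),(b,(388.5,190))),"wash top",tri((a,(167,160)),(b,(326,131))))
c=np.array([.609,-.0945,.084]);u=np.deg2rad(146.6);e=np.array([np.cos(u),np.sin(u),0]);f=np.array([-e[1],e[0],0])
for s in(1,-1):
  for t in (1,-1): print(c+e*.0935*s+f*.0375*t)
```

```text
reagent base [ 0.79851186 -0.08152712  0.        ] cap [ 0.77706073 -0.10360633  0.15308558]
pestle tip [0.82080841 0.06697822 0.08176787] wash top [0.75122242 0.2749378  0.1671399 ]
[ 0.5102987  -0.07433685  0.084     ]
[ 0.55158475 -0.01172326  0.084     ]
[ 0.66641525 -0.17727674  0.084     ]
[ 0.7077013  -0.11466315  0.084     ]
```

```bash
cat > plan.py <<'E'
# usage: plan.py x y z yaw n  (mm, deg): prints n equal rows (turn rz, shift cm) from the measured pose, assuming tool down
import sys, numpy as np
from cell import bot
x,y,z,yaw,n=[float(s) for s in sys.argv[1:6]]; n=int(n)
s=bot.observe(); p=s["position"]*1000; y0=s["eef_rot"][2]
if len(sys.argv)>6: p=np.array([float(v) for v in sys.argv[6:9]]); y0=float(sys.argv[9])
d=np.array([x,y,z])-p; dy=(yaw-y0+180)%360-180
print("from",np.round(p,1),"yaw",round(y0,2),"delta",np.round(d,1),round(dy,2))
print("turn/row rad", round(-np.deg2rad(dy)/n,4))
for i in range(n):
    a=np.deg2rad(y0+dy*i/n); c,t=np.cos(a),np.sin(a); v=d/n/10
    print("%.2f,%.2f,%.2f"%(c*v[0]+t*v[1], t*v[0]-c*v[1], -v[2]),end=" | ")
print()
E
python3 plan.py 445 -102.5 130 79.8 18
```

```text
from [ 144.9 -556.   238. ] yaw 14.6 delta [ 300.1  453.5 -108. ] 65.2
turn/row rad -0.0632
2.25,-2.02,0.60 | 2.37,-1.87,0.60 | 2.48,-1.72,0.60 | 2.59,-1.56,0.60 | 2.68,-1.39,0.60 | 2.76,-1.22,0.60 | 2.84,-1.04,0.60 | 2.90,-0.86,0.60 | 2.94,-0.68,0.60 | 2.98,-0.49,0.60 | 3.01,-0.30,0.60 | 3.02,-0.11,0.60 | 3.02,0.08,0.60 | 3.01,0.27,0.60 | 2.99,0.46,0.60 | 2.95,0.65,0.60 | 2.90,0.84,0.60 | 2.84,1.02,0.60 |
```

>>> jog_arm([
  [0, 0, -0.0632, 2.25, -2.02, 0.6, 1],
  [0, 0, -0.0632, 2.37, -1.87, 0.6, 1],
  [0, 0, -0.0632, 2.48, -1.72, 0.6, 1],
  [0, 0, -0.0632, 2.59, -1.56, 0.6, 1],
  [0, 0, -0.0632, 2.68, -1.39, 0.6, 1],
  [0, 0, -0.0632, 2.76, -1.22, 0.6, 1],
  [0, 0, -0.0632, 2.84, -1.04, 0.6, 1],
  [0, 0, -0.0632, 2.9, -0.86, 0.6, 1],
  [0, 0, -0.0632, 2.94, -0.68, 0.6, 1],
  [0, 0, -0.0632, 2.98, -0.49, 0.6, 1],
  [0, 0, -0.0632, 3.01, -0.3, 0.6, 1],
  [0, 0, -0.0632, 3.02, -0.11, 0.6, 1],
  [0, 0, -0.0632, 3.02, 0.08, 0.6, 1],
  [0, 0, -0.0632, 3.01, 0.27, 0.6, 1],
  [0, 0, -0.0632, 2.99, 0.46, 0.6, 1],
  [0, 0, -0.0632, 2.95, 0.65, 0.6, 1],
  [0, 0, -0.0632, 2.9, 0.84, 0.6, 1],
  [0, 0, -0.0632, 2.84, 1.02, 0.6, 1],
  [0, 0, 0, 0, 0, 0, 1],
  [0, 0, 0, 0, 0, 0, 1],
])

```text
time: 1.82
position: [0.445, -0.1016, 0.1301]
eef_rot: [-179.9, -0.0, 80.0]
contact_force: [-0.5, -0.0, 0.1]
finger_gap: 1.001
```

Run:
```python
from h import *
d=snap("wrist","w1"); im=d["image"].copy()
print(bot.observe()["position"],bot.observe()["eef_rot"])
# expected rim of jar top, drawn dotted
t=np.linspace(0,2*np.pi,60,endpoint=False)
for p in proj(d,np.c_[.4448+.03*np.cos(t),-.1025+.03*np.sin(t),0*t+.046]): cv2.circle(im,tuple(int(round(v)) for v in p),1,(0,0,255),-1)
cv2.imwrite("pics/w1o.png",im)
```

```text
[ 0.44485096 -0.10255221  0.13046256] [-1.79950569e+02  5.16785923e-03  7.98400495e+01]
```

View pics/w1o.png

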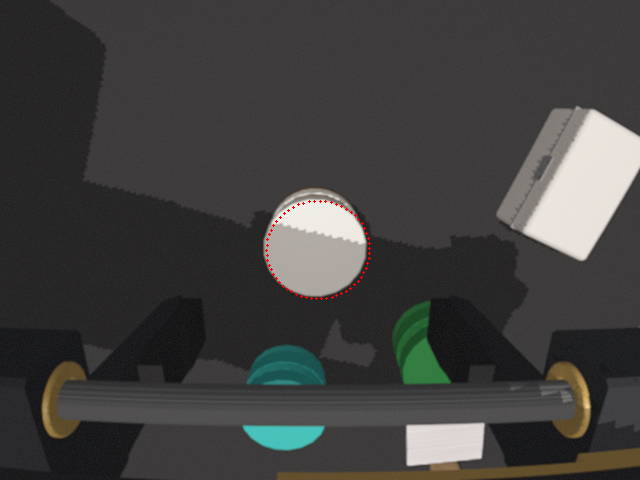

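The wrist view shows the jar's white cap centred at about (316,248), within about a pixel of the predicted red rim. I'll go down and grip it.

>>> jog_arm([
  [0, 0, 0, 0, 0, 2.5, 1],
  [0, 0, 0, 0, 0, 3, 1],
  [0, 0, 0, 0, 0, 3, 1],
  [0, 0, 0, 0, 0, 1.5, 1],
  [0, 0, 0, 0, 0, 1.1, 1],
  [0, 0, 0, 0, 0, 0, 1],
  [0, 0, 0, 0, 0, 0, 0],
  [0, 0, 0, 0, 0, 0, 0],
  [0, 0, 0, 0, 0, 0, 0],
  [0, 0, 0, 0, 0, 0, 0],
  [0, 0, 0, 0, 0, 0, 0],
  [0, 0, 0, 0, 0, 0, 0],
  [0, 0, 0, 0, 0, 0, 0],
], newtons=25)

```text
time: 2.95
position: [0.4455, -0.1033, 0.0206]
eef_rot: [179.9, 0.0, 79.8]
contact_force: [-2.1, -1.4, 6.9]
finger_gap: 0.667
```

>>> jog_arm([
  [0, 0, 0, 0, 0, -0.5, 0],
  [0, 0, 0, 0, 0, -1.5, 0],
  [0, 0, 0, 0, 0, -2.5, 0],
  [0, 0, 0, 0, 0, -3, 0],
  [0, 0, 0, 0, 0, -2.5, 0],
  [0, 0, 0, 1, 0.17, -0.5, 0],
  [0, 0, 0, 2, 0.33, 0, 0],
  [0, 0, 0, 2.4, 0.4, 0, 0],
  [0, 0, 0, 2.5, 0.42, 0, 0],
  [0, 0, 0, 2.5, 0.42, 0, 0],
  [0, 0, 0, 2.5, 0.42, 0, 0],
  [0, 0, 0, 2.5, 0.42, 0, 0],
  [0, 0, 0, 2.5, 0.42, 0, 0],
  [0, 0, 0, 2.5, 0.42, 0, 0],
  [0, 0, 0, 1.5, 0.25, 0, 0],
  [0, 0, 0, 0.5, 0.07, 0, 0],
  [0, 0, 0, 0, 0, 0, 0],
  [0, 0, 0, 0, 0, 0, 0],
])

```text
time: 4.45
position: [0.5208, 0.1109, 0.1239]
eef_rot: [-179.9, 0.0, 79.8]
contact_force: [0.5, -1.1, -2.3]
finger_gap: 0.665
```

Run:
```python
from h import *
d=snap("wrist","w2"); im=d["image"].copy(); d2=snap("top","t2")
s=bot.observe();print(s["position"],s["eef_rot"],s["contact_force"],s["finger_gap"])
c=np.array([.531,.1655,0]);u=np.deg2rad(79.8);ex=np.array([np.cos(u),np.sin(u),0]);ey=np.array([-ex[1],ex[0],0]);k=np.array([0,0,1])
W=lambda x,y,z:c+ex*x/1e3+ey*y/1e3+k*z/1e3
t=np.linspace(0,2*np.pi,60,endpoint=False)
pts=[W(-55+36*np.cos(q),36*np.sin(q),24) for q in t]
for L in ([(-14,-30,24),(76,-30,24),(76,30,24),(-14,30,24)],[(111,-86,74),(111,86,74)],[(-111,-86,74),(-111,86,74)],[(77,-37,62),(105,-37,62)],[(77,37,62),(105,37,62)],[(-105,-17,62),(-91,-17,62)],[(-105,17,62),(-91,17,62)]):
  for p,q in zip(L,L[1:]+L[:1]): pts+=[W(*(np.array(p)*(1-m)+np.array(q)*m)) for m in np.linspace(0,1,20)]
def draw(d,n,box):
    im=d["image"].copy(); x,y,w,h,sc=box; im=cv2.resize(im[y:y+h,x:x+w],None,fx=sc,fy=sc,interpolation=cv2.INTER_CUBIC)
    for p in proj(d,pts):
        p=(p+.5-[x,y])*sc
        if abs(p).max()<900: cv2.circle(im,tuple(int(round(v)) for v in p),1,(0,0,255),-1)
    return im
A=draw(load("top0"),"",(155,210,130,110,4)); B=cv2.resize(draw(d,"",(0,0,640,480,1)),(0,0),fx=.9,fy=.9)
o=np.zeros((600,800,3),np.uint8); o=np.zeros((440+0,520,3),np.uint8); o[:A.shape[0],:A.shape[1]]=A
cv2.imwrite("pics/w2o.png",B); cv2.imwrite("pics/t0o.png",A)
```

```text
[0.52107598 0.11012737 0.12429691] [-1.79952863e+02  2.23208116e-02  7.97330016e+01] [-0.08777739 -0.29933442 -1.53491223] 0.6679903677876718
```

View pics/w2o.png

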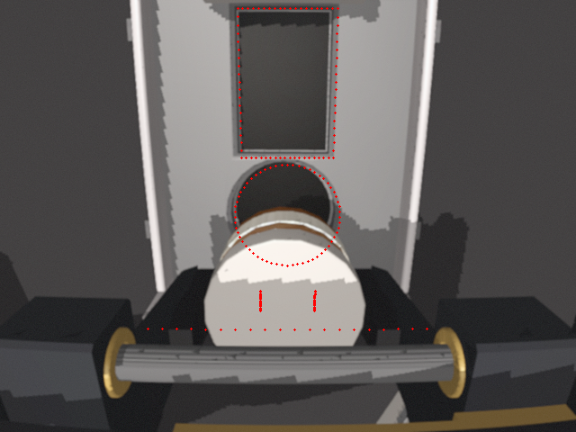

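View pics/t0o.png

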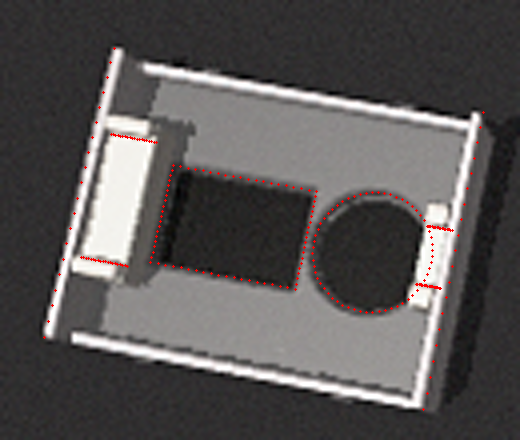

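The overlay matches well: the well and pocket sit within about 1–2 mm of the model in both views. The wrist view shows the well rim about 2 mm further along case +x, so I'll add 1.5 mm there. Now lowering the jar.

>>> jog_arm([
  [0, 0, 0, 0.15, 0, 1.5, 0],
  [0, 0, 0, 0, 0, 2.5, 0],
  [0, 0, 0, 0, 0, 2, 0],
  [0, 0, 0, 0, 0, 1, 0],
  [0, 0, 0, 0, 0, 0.5, 0],
  [0, 0, 0, 0, 0, 0.5, 0],
  [0, 0, 0, 0, 0, 0.4, 0],
  [0, 0, 0, 0, 0, 0.3, 0],
  [0, 0, 0, 0, 0, 0.2, 0],
  [0, 0, 0, 0, 0, 0.2, 0],
  [0, 0, 0, 0, 0, 0.1, 0],
  [0, 0, 0, 0, 0, 0, 0],
  [0, 0, 0, 0, 0, 0, 0],
])

```text
time: 5.63
position: [0.522, 0.1124, 0.0329]
eef_rot: [180.0, -0.0, 79.8]
contact_force: [0.5, 0.1, -1.2]
finger_gap: 0.672
```

>>> jog_arm([
  [0, 0, 0, 0, 0, 0.1, 0],
  [0, 0, 0, 0, 0, 0.1, 0],
  [0, 0, 0, 0, 0, 0.1, 0],
  [0, 0, 0, 0, 0, 0, 0],
  [0, 0, 0, 0, 0, 0, 0],
])

```text
time: 6.05
position: [0.5221, 0.1124, 0.0306]
eef_rot: [180.0, -0.0, 79.8]
contact_force: [-3.0, -0.3, 7.1]
finger_gap: 0.661
```

Contact at +10 mm relative to the grasp height, so the jar is on the well floor. I'll release and lift.

>>> jog_arm([
  [0, 0, 0, 0, 0, 0, 0.7],
  [0, 0, 0, 0, 0, 0, 0.75],
  [0, 0, 0, 0, 0, 0, 0.85],
  [0, 0, 0, 0, 0, 0, 0.95],
  [0, 0, 0, 0, 0, 0, 0.95],
  [0, 0, 0, 0, 0, -0.5, 0.95],
  [0, 0, 0, 0, 0, -2, 0.95],
  [0, 0, 0, 0, 0, -3, 0.95],
  [0, 0, 0, 0, 0, -3, 0.95],
  [0, 0, 0, 0, 0, -2, 0.95],
  [0, 0, 0, 0, 0, 0, 0.95],
])

```text
time: 6.97
position: [0.5252, 0.1124, 0.14]
eef_rot: [179.5, -0.1, 79.8]
contact_force: [0.9, 0.8, 0.6]
finger_gap: 0.951
```

```bash
python3 plan.py 609.1 -94.5 130 56.6 12; python3 -c "
from h import *
snap('top','t3');snap('side','s3')"
```

```text
from [525.2 112.4 140. ] yaw 79.79 delta [  83.9 -206.9  -10. ] -23.19
turn/row rad 0.0337
-1.57,0.99,0.08 | -1.54,1.05,0.08 | -1.50,1.10,0.08 | -1.46,1.15,0.08 | -1.43,1.20,0.08 | -1.38,1.24,0.08 | -1.34,1.29,0.08 | -1.30,1.33,0.08 | -1.25,1.38,0.08 | -1.20,1.42,0.08 | -1.16,1.46,0.08 | -1.11,1.50,0.08 |
```

>>> jog_arm([
  [0, 0, 0.0337, -1.57, 0.99, 0.08, 0.95],
  [0, 0, 0.0337, -1.54, 1.05, 0.08, 0.95],
  [0, 0, 0.0337, -1.5, 1.1, 0.08, 0.95],
  [0, 0, 0.0337, -1.46, 1.15, 0.08, 0.95],
  [0, 0, 0.0337, -1.43, 1.2, 0.08, 0.95],
  [0, 0, 0.0337, -1.38, 1.24, 0.08, 0.95],
  [0, 0, 0.0337, -1.34, 1.29, 0.08, 0.95],
  [0, 0, 0.0337, -1.3, 1.33, 0.08, 0.95],
  [0, 0, 0.0337, -1.25, 1.38, 0.08, 0.95],
  [0, 0, 0.0337, -1.2, 1.42, 0.08, 0.95],
  [0, 0, 0.0337, -1.16, 1.46, 0.08, 0.95],
  [0, 0, 0.0337, -0.9, 1.75, 0.08, 0.95],
  [0, 0, 0, 0, 0, 0, 0.95],
  [0, 0, 0, 0, 0, 0, 0.95],
])

```text
time: 8.23
position: [0.6085, -0.0947, 0.1236]
eef_rot: [-179.9, 0.0, 56.5]
contact_force: [-0.6, -0.5, 0.7]
finger_gap: 0.949
```

Run:
```python
from h import *
d=snap("wrist","w4"); im=d["image"].copy()
s=bot.observe();print(s["position"],s["eef_rot"])
c=np.array([.609,-.0945,0]);u=np.deg2rad(56.6);ex=np.array([np.cos(u),np.sin(u),0]);ey=np.array([-ex[1],ex[0],0]);k=np.array([0,0,1])
for p,q in zip([(-40,-24),(40,-24),(40,24),(-40,24)],[(40,-24),(40,24),(-40,24),(-40,-24)]):
  for m in np.linspace(0,1,25):
    x,y=np.array(p)*(1-m)+np.array(q)*m
    v=proj(d,c+ex*x/1e3+ey*y/1e3+k*.044)[0]; cv2.circle(im,tuple(int(round(t)) for t in v),1,(0,0,255),-1)
t=load("t3")["image"][210:320,155:285]; t=cv2.resize(t,None,fx=2.2,fy=2.2,interpolation=cv2.INTER_CUBIC); im[:t.shape[0],-t.shape[1]:]=t
cv2.imwrite("pics/w4o.png",im)
```

```text
[ 0.60818796 -0.0938707   0.12373897] [-1.79847907e+02  1.78794211e-02  5.65943964e+01]
```

View pics/w4o.png

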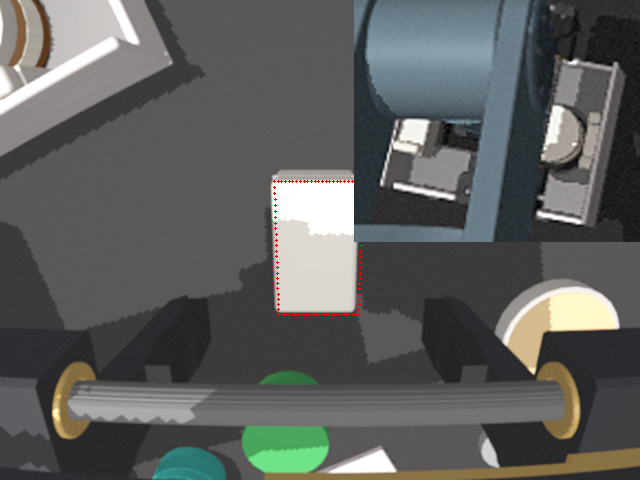

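The box top spans (273,182) to (357,312) and matches the prediction within about 3 px. The jar, in the corner of the view, stands in its well. Going down for the box.

>>> jog_arm([
  [0, 0, 0, 0, 0, 2, 0.95],
  [0, 0, 0, 0, 0, 3, 0.95],
  [0, 0, 0, 0, 0, 3, 0.95],
  [0, 0, 0, 0, 0, 1.5, 0.95],
  [0, 0, 0, 0, 0, 1, 0.95],
  [0, 0, 0, 0, 0, 0, 0.95],
  [0, 0, 0, 0, 0, 0, 0],
  [0, 0, 0, 0, 0, 0, 0],
  [0, 0, 0, 0, 0, 0, 0],
  [0, 0, 0, 0, 0, 0, 0],
  [0, 0, 0, 0, 0, 0, 0],
  [0, 0, 0, 0, 0, 0, 0],
  [0, 0, 0, 0, 0, 0, 0],
  [0, 0, 0, 0, 0, 0, 0],
], newtons=30)

```text
time: 9.45
position: [0.6094, -0.0942, 0.0209]
eef_rot: [180.0, -0.0, 56.6]
contact_force: [-2.3, 0.6, 6.8]
finger_gap: 0.543
```

```bash
python3 plan.py 536.6 196.8 125 79.8 14 609 -94.5 125 56.6
```

```text
from [609.  -94.5 125. ] yaw 56.6 delta [-72.4 291.3   0. ] 23.2
turn/row rad -0.0289
1.45,-1.58,-0.00 | 1.50,-1.53,-0.00 | 1.54,-1.49,-0.00 | 1.58,-1.45,-0.00 | 1.62,-1.40,-0.00 | 1.66,-1.35,-0.00 | 1.70,-1.30,-0.00 | 1.74,-1.25,-0.00 | 1.78,-1.20,-0.00 | 1.81,-1.15,-0.00 | 1.84,-1.10,-0.00 | 1.87,-1.04,-0.00 | 1.90,-0.99,-0.00 | 1.93,-0.93,-0.00 |
```

>>> jog_arm([
  [0, 0, 0, 0, 0, -1, 0],
  [0, 0, 0, 0, 0, -3, 0],
  [0, 0, 0, 0, 0, -3.5, 0],
  [0, 0, 0, 0, 0, -3.5, 0],
  [0, 0, -0.0289, 1.45, -1.58, 0, 0],
  [0, 0, -0.0289, 1.5, -1.53, 0, 0],
  [0, 0, -0.0289, 1.54, -1.49, 0, 0],
  [0, 0, -0.0289, 1.58, -1.45, 0, 0],
  [0, 0, -0.0289, 1.62, -1.4, 0, 0],
  [0, 0, -0.0289, 1.66, -1.35, 0, 0],
  [0, 0, -0.0289, 1.7, -1.3, 0, 0],
  [0, 0, -0.0289, 1.74, -1.25, 0, 0],
  [0, 0, -0.0289, 1.78, -1.2, 0, 0],
  [0, 0, -0.0289, 1.81, -1.15, 0, 0],
  [0, 0, -0.0289, 1.84, -1.1, 0, 0],
  [0, 0, -0.0289, 1.87, -1.04, 0, 0],
  [0, 0, -0.0289, 1.9, -0.99, 0, 0],
  [0, 0, -0.0289, 1.93, -0.93, 0, 0],
  [0, 0, 0, 0, 0, 0, 0],
  [0, 0, 0, 0, 0, 0, 0],
])

```text
time: 11.12
position: [0.5362, 0.1977, 0.1302]
eef_rot: [-180.0, 0.0, 79.9]
contact_force: [0.1, -0.6, -2.1]
finger_gap: 0.543
```

Run:
```python
from h import *
d=snap("wrist","w5"); im=d["image"].copy()
for i in range(3):
  s=bot.observe();print(s["position"],s["eef_rot"],s["contact_force"]); 
c=np.array([.531,.1655,0]);u=np.deg2rad(79.8);ex=np.array([np.cos(u),np.sin(u),0]);ey=np.array([-ex[1],ex[0],0]);k=np.array([0,0,1])
W=lambda x,y,z:c+ex*x/1e3+ey*y/1e3+k*z/1e3
L=[(-14,-30,24),(76,-30,24),(76,30,24),(-14,30,24)];pts=[]
for p,q in zip(L,L[1:]+L[:1]): pts+=[W(*(np.array(p)*(1-m)+np.array(q)*m)) for m in np.linspace(0,1,20)]
for v in proj(d,pts): cv2.circle(im,tuple(int(round(t)) for t in v),1,(0,0,255),-1)
cv2.imwrite("pics/w5o.png",im)
```

```text
[0.53650839 0.1969257  0.130142  ] [-1.79997810e+02  3.01110461e-02  7.98240414e+01] [-0.27797565 -0.23925976 -1.44534657]
[0.53650839 0.1969257  0.130142  ] [-1.79997810e+02  3.01110461e-02  7.98240414e+01] [-0.27797565 -0.23925976 -1.44534657]
[0.53650839 0.1969257  0.130142  ] [-1.79997810e+02  3.01110461e-02  7.98240414e+01] [-0.27797565 -0.23925976 -1.44534657]
```

View pics/w5o.png

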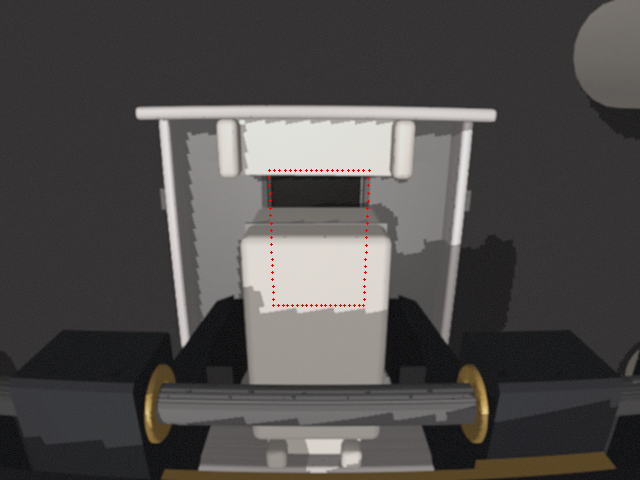

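The pocket edges at u≈264 and 367 are centred at 315.5, and the box at 316.5 (243 to 390), so they line up. Lowering.

>>> jog_arm([
  [0, 0, 0, 0, 0, 1.5, 0],
  [0, 0, 0, 0, 0, 2.5, 0],
  [0, 0, 0, 0, 0, 2, 0],
  [0, 0, 0, 0, 0, 1.2, 0],
  [0, 0, 0, 0, 0, 0.6, 0],
  [0, 0, 0, 0, 0, 0.6, 0],
  [0, 0, 0, 0, 0, 0.5, 0],
  [0, 0, 0, 0, 0, 0.4, 0],
  [0, 0, 0, 0, 0, 0.3, 0],
  [0, 0, 0, 0, 0, 0.2, 0],
  [0, 0, 0, 0, 0, 0.1, 0],
  [0, 0, 0, 0, 0, 0.1, 0],
  [0, 0, 0, 0, 0, 0, 0],
  [0, 0, 0, 0, 0, 0, 0],
])

```text
time: 12.33
position: [0.5388, 0.1987, 0.036]
eef_rot: [179.8, -0.2, 79.8]
contact_force: [-13.9, 2.7, 35.6]
finger_gap: 0.541
```

>>> jog_arm([
  [0, 0, 0, 0, 0, 0, 0],
  [0, 0, 0, 0, 0, 0, 0],
])

```text
time: 12.5
position: [0.5389, 0.1987, 0.0361]
eef_rot: [179.8, -0.2, 79.8]
contact_force: [-13.7, 3.5, 35.9]
finger_gap: 0.54
```

Run:
```python
from h import *
d=snap("wrist","w6");d2=snap("side","s6")
s=bot.observe();print(s["position"],s["eef_rot"],s["contact_force"],s["torque"]); 
o=cv2.resize(d2["image"][150:270,200:330],(0,0),fx=4,fy=4,interpolation=cv2.INTER_CUBIC)
w=d["image"][60:480,120:540]
h=480; o2=np.zeros((480,800,3),np.uint8); o2[:,:400]=cv2.resize(w,(400,480)); o2[:,400:]=cv2.resize(o,(400,480)); cv2.imwrite("pics/m6.png",o2)
```

```text
[0.53886881 0.19873734 0.03604945] [ 1.79788609e+02 -1.70453638e-01  7.98176641e+01] [-13.26875804   2.8285094   34.61251897] [0.39352807 2.56134845 0.06076191]
```

View pics/m6.png

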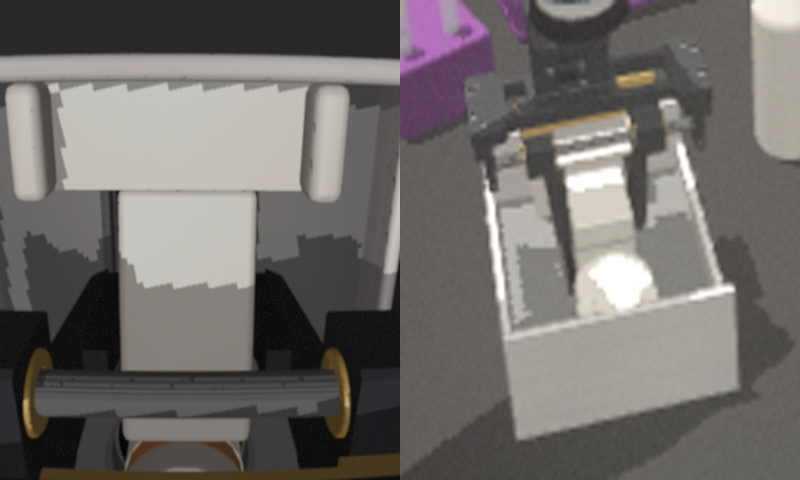

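The box stopped about 5 mm high with 35 N upward. In the wrist view the box top far edge is at about v=228 full-frame, where it was 237 while carried, so it may have pitched in the grip. I'll quantify that with rays on planes before moving.

```bash
cat > cs.py <<'E'
from h import *
c=np.array([.531,.1655,0]);u=np.deg2rad(79.8);ex=np.array([np.cos(u),np.sin(u),0]);ey=np.array([-ex[1],ex[0],0]);k=np.array([0,0,1.])
W=lambda x,y,z:c+ex*x/1e3+ey*y/1e3+k*z/1e3
Rc=np.array([ex,ey,k])
def toc(P): return Rc@(np.array(P)-c)*1e3
def on(d,uv,ax,val):
    o,v=ray(d,uv); o=toc(o); v=Rc@v; return o+v*(val-o[ax])/v[ax]
E
python3 - <<'E'
from cs import *
w5,w6,s6=load("w5"),load("w6"),load("s6")
r=lambda P:np.round(P,1)
t5=toc([.5365,.1969,.1301]);t6=toc([.5389,.1987,.036]);print("tcp",r(t5),r(t6))
for n,d,t,pp in (("w5",w5,t5,[(243,237),(390,237)]),("w6",w6,t6,[(246,228),(387.5,228)])):
    for p in pp: print(n,"far top corner rel TCP if z=+23:",r(on(d,p,2,t[2]+23)-t),"if x=+40:",r(on(d,p,0,t[0]+40)-t))
f=lambda x,y:((x-400)/3.077+200,y/4+150)
for p in [(572,228),(635,226)]: print("side near top, x=tcp-40:",r(on(s6,f(*p),0,t6[0]-40)-t6), "abs",r(on(s6,f(*p),0,t6[0]-40)))
print("pocket edges deck w6:",[r(on(w6,(120+x*1.05,60+y*.875),2,24)) for x,y in ((103,215),(258,215))])
print("rest front cheek inner edges z76:",[r(on(w6,(120+x*1.05,60+y*.875),2,76)) for x,y in ((54,130),(303,130))])
# row / column profiles
g=cv2.cvtColor(w6["image"],cv2.COLOR_BGR2GRAY)
print("col u=300 rows 190..245",g[190:245:1,300].tolist()); print("row 260 u 215..260",g[260,215:260].tolist()); print("row 260 u 375..410",g[260,375:410].tolist())
E
```

```text
tcp [3.190e+01 1.000e-01 1.301e+02] [34.1 -1.9 36. ]
w5 far top corner rel TCP if z=+23: [41.1 24.1 23. ] if x=+40: [40.  24.7 19.5]
w5 far top corner rel TCP if z=+23: [ 41.1 -21.2  23. ] if x=+40: [ 40.  -21.9  19.3]
w6 far top corner rel TCP if z=+23: [43.2 22.6 23. ] if x=+40: [40.  24.5 11.6]
w6 far top corner rel TCP if z=+23: [ 43.1 -20.8  23. ] if x=+40: [ 40.  -22.8  11.8]
side near top, x=tcp-40: [-40.   23.4  32.1] abs [-5.9 21.5 68.1]
side near top, x=tcp-40: [-40.  -26.2  23.8] abs [ -5.9 -28.1  59.8]
pocket edges deck w6: [array([59.2, 34.2, 24. ]), array([ 59.1, -30.8,  24. ])]
rest front cheek inner edges z76: [array([96.4, 35.1, 76. ]), array([ 96.4, -32. ,  76. ])]
col u=300 rows 190..245 [194, 193, 193, 192, 194, 192, 193, 195, 192, 194, 192, 194, 194, 192, 192, 193, 192, 193, 192, 193, 192, 193, 193, 192, 191, 193, 193, 193, 193, 193, 193, 191, 192, 192, 192, 184, 166, 159, 164, 172, 179, 185, 192, 195, 198, 196, 196, 197, 197, 195, 197, 197, 196, 196, 197]
row 260 u 215..260 [109, 107, 108, 111, 108, 109, 110, 109, 108, 109, 109, 98, 89, 78, 75, 73, 75, 77, 77, 76, 68, 52, 31, 36, 41, 50, 58, 52, 55, 97, 144, 170, 177, 183, 187, 193, 196, 197, 196, 196, 198, 197, 198, 196, 197]
row 260 u 375..410 [193, 193, 193, 193, 193, 194, 193, 190, 182, 175, 169, 157, 147, 117, 78, 73, 98, 106, 105, 107, 105, 107, 107, 106, 107, 107, 106, 106, 108, 106, 107, 107, 106, 104, 107]
```

Taken together, the clues suggest a pitched box, but it isn't certain. I'll lift back to the same height as the earlier picture, so the two can be compared numerically.

>>> jog_arm([
  [0, 0, 0, 0, 0, -1, 0],
  [0, 0, 0, 0, 0, -2, 0],
  [0, 0, 0, 0, 0, -3, 0],
  [0, 0, 0, 0, 0, -3, 0],
  [0, 0, 0, 0, 0, -1, 0],
  [0, 0, 0, 0, 0, 0, 0],
  [0, 0, 0, 0, 0, 0, 0],
  [0, 0, 0, 0, 0, 0, 0],
])

```text
time: 13.27
position: [0.5355, 0.1967, 0.1283]
eef_rot: [-179.9, 0.1, 79.8]
contact_force: [0.3, -0.1, -2.7]
finger_gap: 0.543
```

Run:
```python
from cs import *
d=snap("wrist","w7");snap("side","s7");s=bot.observe();print(s["position"],s["eef_rot"],s["contact_force"],s["torque"])
for n in ("w5","w7"):
    g=cv2.GaussianBlur(cv2.cvtColor(load(n)["image"],cv2.COLOR_BGR2GRAY),(3,3),0).astype(int)
    print(n,"col316 rows170-400/3",g[170:400:3,300].tolist()); 
    for r in (245,330): print(n,"row",r,"L",g[r,235:255].tolist(),"R",g[r,378:398].tolist())
```

```text
[0.53529643 0.19671267 0.12787457] [-1.79793313e+02  7.13802407e-02  7.97848024e+01] [-0.07440269 -0.80710329 -2.35078507] [-0.02321707 -0.06927647  0.01985238]
w5 col316 rows170-400/3 [222, 214, 67, 35, 40, 41, 39, 39, 39, 38, 37, 37, 52, 110, 111, 112, 112, 95, 119, 115, 115, 116, 152, 191, 204, 215, 218, 218, 218, 218, 218, 218, 218, 218, 218, 218, 218, 217, 217, 217, 217, 217, 216, 217, 216, 217, 217, 211, 157, 152, 153, 153, 152, 152, 153, 153, 152, 152, 152, 152, 152, 151, 152, 152, 151, 151, 152, 152, 152, 151, 151, 139, 55, 59, 81, 75, 94]
w5 row 245 L [132, 131, 127, 121, 121, 139, 167, 188, 197, 202, 206, 209, 212, 214, 215, 215, 215, 215, 215, 215] R [214, 214, 214, 214, 214, 213, 210, 206, 200, 193, 186, 176, 156, 126, 98, 86, 89, 103, 119, 129]
w5 row 330 L [18, 17, 18, 19, 20, 21, 20, 20, 25, 44, 77, 109, 129, 137, 141, 145, 148, 150, 151, 152] R [152, 151, 148, 145, 141, 138, 132, 120, 93, 57, 29, 19, 18, 18, 18, 19, 19, 19, 18, 18]
w7 col316 rows170-400/3 [219, 148, 26, 39, 39, 38, 37, 38, 37, 36, 34, 34, 35, 34, 37, 80, 95, 92, 124, 179, 201, 217, 219, 219, 219, 219, 219, 218, 219, 218, 218, 218, 218, 217, 218, 217, 217, 217, 217, 217, 217, 217, 217, 216, 217, 217, 212, 155, 151, 151, 151, 151, 151, 151, 151, 151, 151, 150, 151, 151, 150, 150, 150, 149, 150, 150, 150, 150, 150, 150, 149, 137, 54, 57, 77, 72, 90]
w7 row 245 L [123, 113, 99, 87, 80, 80, 81, 87, 109, 142, 173, 191, 200, 206, 211, 215, 218, 219, 219, 219] R [217, 217, 217, 216, 214, 209, 202, 194, 185, 173, 152, 121, 94, 83, 84, 94, 108, 120, 125, 125]
w7 row 330 L [18, 18, 20, 20, 19, 18, 20, 20, 23, 38, 67, 98, 119, 130, 135, 139, 143, 147, 149, 150] R [151, 149, 146, 142, 138, 134, 129, 117, 91, 56, 29, 21, 20, 18, 17, 17, 19, 19, 17, 16]
```

The box is pitched in the grip, far end down: its far top edge moved from v≈237 to 226. So the near end caught. I'll fit the pitch and check the case's x offset from the wrist pictures.

Run:
```python
from cs import *
from scipy.optimize import least_squares
def grad(n,u0,u1,r0,r1,thr=12):
    g=cv2.cvtColor(load(n)["image"],cv2.COLOR_BGR2GRAY)[:,u0:u1].astype(float).mean(1); q=np.gradient(g)
    return [(r,round(g[r]),round(q[r])) for r in range(r0,r1) if abs(q[r])>=thr and abs(q[r])>=abs(q[r-1]) and abs(q[r])>=abs(q[r+1])]
for n in("w5","w7"): print(n,grad(n,290,345,180,260,6))
e=grad("w2",300,335,3,240,5); print("w2 x at z=24:",[(r,round(on(load("w2"),(317,r),2,24)[0],1),g,q) for r,g,q in e])
e=grad("w5",300,335,90,182,8); print("w5 x at z=74 / 62:",[(r,round(on(load("w5"),(317,r),2,74)[0],1),round(on(load("w5"),(317,r),2,62)[0],1),g,q) for r,g,q in e])
for n,t,rows in (("w5",[.5365,.1969,.1301],(237,206)),("w7",[.5353,.1967,.1279],(226.5,213.5))):
    d=load(n);t=toc(t)
    def f(p):
        th,dx=p; c_,s_=np.cos(th),np.sin(th); o=[]
        for (x,z),r in zip(((40,4.1),(40,-39.9)),rows):
            x+=dx; o.append(proj(d,W(*(t+[x*c_+z*s_,0,19+z*c_-x*s_])))[0,1]-r)
        return o
    s=least_squares(f,[0.,0]);print(n,"pitch deg",np.rad2deg(s.x[0]),"dx",s.x[1],s.cost)
```

```text
w5 [(207, 75, 30), (223, 114, 13), (236, 151, 16)]
w7 [(214, 62, 22), (218, 100, 12), (220, 107, -9), (224, 120, 23), (230, 200, 7)]
w2 x at z=24: [(3, np.float64(78.7), 98, -11), (6, np.float64(77.2), 74, -10), (10, np.float64(75.1), 79, 23), (13, np.float64(73.6), 68, -28), (27, np.float64(66.4), 56, 8), (166, np.float64(-9.3), 112, 36), (168, np.float64(-10.4), 122, -26), (171, np.float64(-12.2), 122, 17), (173, np.float64(-13.4), 140, 13), (178, np.float64(-16.3), 119, -18), (180, np.float64(-17.5), 90, -16), (230, np.float64(-48.2), 46, 7), (234, np.float64(-50.7), 98, 31)]
w5 x at z=74 / 62: [(105, np.float64(112.9), np.float64(113.0), 111, 47), (117, np.float64(107.4), np.float64(107.2), 161, -17), (120, np.float64(106.1), np.float64(105.8), 172, 16), (175, np.float64(80.2), np.float64(78.4), 133, -70)]
w5 pitch deg 0.2268590189332006 dx 1.0542194731256014 1.4715401733444147e-21
w7 pitch deg 8.335694373608392 dx 1.8566483962444706 2.0194839173657902e-27
```

Run:
```python
from cs import *
s,t,w4,s3,s7=load("s6"),load("t3"),load("w4"),load("s3"),load("s7")
print("pred jar cap centre side/top:",proj(s,W(-53.5,0,56)),proj(t,W(-53.5,0,56)))
def cap(n,mask_box,thr=200):
    g=load(n)["image"]; x,y,w,h=mask_box; m=(g[y:y+h,x:x+w].min(2)>thr).astype(np.uint8)
    k,l,st,ce=cv2.connectedComponentsWithStats(m); return [(st[i].tolist(),(ce[i]+[x,y]).round(1).tolist()) for i in range(1,k) if st[i][4]>40]
for n,b in (("s3",(235,180,70,60)),("s6",(235,180,70,60)),("s7",(235,180,70,60)),("t3",(160,215,125,105))): print(n,cap(n,b))
# expected outlines of the jar top in side view
th=np.linspace(0,2*np.pi,36,endpoint=False)
for z in (56,70): 
    q=proj(s,[W(-53.5+30*np.cos(a),30*np.sin(a),z) for a in th]); print(z,q.min(0).round(1),q.max(0).round(1))
q=proj(t,[W(-53.5+30*np.cos(a),30*np.sin(a),56) for a in th]); print("top",q.min(0).round(1),q.max(0).round(1))
g=s3["image"]
o=np.zeros((600,800,3),np.uint8)
o[:300,:400]=cv2.resize(s3["image"][165:255,215:335],(400,300),interpolation=cv2.INTER_CUBIC)
o[:300,400:]=cv2.resize(s["image"][165:255,215:335],(400,300),interpolation=cv2.INTER_CUBIC)
o[300:,:400]=cv2.resize(s7["image"][120:255,185:365],(400,300),interpolation=cv2.INTER_CUBIC)
o[300:,400:]=cv2.resize(load("w6")["image"][180:480,120:520],(400,300))
cv2.imwrite("pics/last.png",o)
```

```text
pred jar cap centre side/top: [[268.26670434 220.77384642]] [[244.59523533 270.59231382]]
s3 [([12, 0, 31, 11, 168], [261.8, 185.9]), ([56, 7, 14, 34, 95], [297.1, 204.2]), ([22, 33, 25, 15, 240], [268.9, 219.3])]
s6 [([16, 6, 24, 5, 46], [262.5, 188.0]), ([19, 12, 19, 6, 74], [262.8, 194.4]), ([23, 33, 25, 15, 242], [270.0, 220.0])]
s7 [([0, 1, 18, 11, 75], [245.5, 185.8]), ([24, 34, 24, 15, 240], [270.2, 221.2])]
t3 [([82, 43, 8, 18, 80], [245.5, 266.4]), ([16, 49, 13, 12, 105], [181.9, 269.1]), ([13, 78, 28, 8, 52], [186.4, 296.7])]
56 [255.6 213.4] [280.9 228.5]
70 [254.9 208.6] [280.5 223.7]
top [231.8 257.8] [257.5 283.5]
```

Run:
```python
from cs import *
def tm(a,b,box,m=6):
    A=cv2.resize(load(a)["image"],None,fx=4,fy=4,interpolation=cv2.INTER_CUBIC);B=cv2.resize(load(b)["image"],None,fx=4,fy=4,interpolation=cv2.INTER_CUBIC)
    x,y,w,h=[4*v for v in box]; M=4*m
    r=cv2.matchTemplate(B[y-M:y+h+M,x-M:x+w+M],A[y:y+h,x:x+w],cv2.TM_CCOEFF_NORMED); _,v,_,p=cv2.minMaxLoc(r); return ((p[0]-M)/4,(p[1]-M)/4,round(v,3))
for a,b in (("s3","s6"),("s3","s7"),("side0","s3"),("side0","s7")):
    print(a,b,"wall",tm(a,b,(228,235,35,28)),"cap",tm(a,b,(252,210,36,20)),"mortar",tm(a,b,(365,185,40,45)),"green",tm(a,b,(300,300,40,40)))
g=lambda n:cv2.cvtColor(load(n)["image"],cv2.COLOR_BGR2GRAY)
for n in ("s3","s6","s7"): print(n,"row 221",g(n)[221,250:290].tolist(),"\n  col 268",g(n)[205:236,268].tolist())
```

```text
s3 s6 wall (0.25, 0.0, 0.98) cap (-0.5, 0.5, 0.72) mortar (0.0, 0.0, 0.999) green (0.0, 0.0, 0.998)
s3 s7 wall (0.25, 0.0, 0.982) cap (0.0, 0.5, 0.866) mortar (0.0, 0.0, 0.999) green (0.0, 0.0, 0.998)
side0 s3 wall (0.0, 0.0, 0.988) cap (-1.75, -6.0, 0.651) mortar (0.0, 0.0, 1.0) green (0.0, 0.0, 0.998)
side0 s7 wall (0.0, 0.0, 0.977) cap (-1.5, -6.0, 0.621) mortar (0.0, 0.0, 0.999) green (0.0, 0.0, 0.997)
s3 row 221 [183, 182, 182, 172, 137, 80, 166, 243, 255, 249, 211, 212, 210, 245, 255, 255, 255, 255, 255, 255, 255, 255, 246, 211, 211, 212, 213, 209, 212, 207, 197, 190, 187, 187, 185, 182, 183, 182, 182, 184] 
  col 268 [92, 69, 70, 69, 73, 71, 72, 118, 221, 255, 255, 255, 255, 255, 255, 255, 255, 212, 212, 213, 211, 211, 211, 204, 191, 162, 161, 163, 162, 161, 161]
s6 row 221 [129, 128, 127, 125, 104, 73, 128, 190, 212, 212, 212, 212, 211, 210, 245, 255, 255, 255, 255, 255, 255, 255, 255, 255, 255, 255, 255, 255, 255, 254, 237, 209, 175, 149, 129, 130, 130, 130, 130, 134] 
  col 268 [202, 179, 178, 180, 175, 162, 163, 181, 220, 255, 255, 255, 255, 255, 255, 255, 255, 255, 255, 255, 246, 211, 211, 206, 190, 160, 162, 162, 159, 160, 160]
s7 row 221 [130, 128, 129, 124, 105, 69, 128, 191, 210, 210, 210, 212, 210, 221, 231, 254, 255, 255, 255, 255, 255, 255, 255, 255, 255, 255, 255, 255, 255, 255, 255, 250, 215, 164, 130, 128, 129, 128, 127, 129] 
  col 268 [88, 61, 67, 63, 66, 67, 65, 86, 161, 211, 210, 210, 211, 211, 230, 255, 255, 255, 255, 255, 255, 255, 255, 205, 189, 163, 161, 162, 159, 159, 160]
```

The fit gives 8° of pitch with the near (−x) end high, and the jar has not moved. I'll set the box on clear bench to level it, regrip it harder, and try again about 4 mm further along case +x.

>>> jog_arm([
  [0, 0, 0, -1.5, 0.4, 0, 0],
  [0, 0, 0, -3, 0.85, 0, 0],
  [0, 0, 0, -3.2, 0.9, 0, 0],
  [0, 0, 0, -3.2, 0.9, 0, 0],
  [0, 0, 0, -3.2, 0.9, 0, 0],
  [0, 0, 0, -3.2, 0.9, 0, 0],
  [0, 0, 0, -3.2, 0.9, 0, 0],
  [0, 0, 0, -3, 0.85, 0, 0],
  [0, 0, 0, -1.4, 0.4, 2, 0],
  [0, 0, 0, 0, 0, 3, 0],
  [0, 0, 0, 0, 0, 3, 0],
  [0, 0, 0, 0, 0, 1.5, 0],
  [0, 0, 0, 0, 0, 0.5, 0],
  [0, 0, 0, 0, 0, 0.4, 0],
  [0, 0, 0, 0, 0, 0.3, 0],
  [0, 0, 0, 0, 0, 0.2, 0],
  [0, 0, 0, 0, 0, 0, 0],
  [0, 0, 0, 0, 0, 0, 0],
])

```text
time: 14.87
position: [0.5618, -0.0612, 0.022]
eef_rot: [180.0, 0.1, 79.8]
contact_force: [-2.9, -1.8, 4.3]
finger_gap: 0.54
```

>>> jog_arm([
  [0, 0, 0, 0, 0, 0.1, 0.6],
  [0, 0, 0, 0, 0, 0, 0.75],
  [0, 0, 0, 0, 0, 0, 0.8],
  [0, 0, 0, 0, 0, 0, 0.8],
  [0, 0, 0, 0, 0, 0.1, 0.8],
  [0, 0, 0, 0, 0, 0, 0.8],
  [0, 0, 0, 0, 0, 0, 0.8],
], newtons=50)

```text
time: 15.45
position: [0.5614, -0.0604, 0.019]
eef_rot: [-180.0, -0.0, 79.8]
contact_force: [-0.4, 0.8, -0.4]
finger_gap: 0.801
```

Run:
```python
from cs import *
d=snap("wrist","w8");snap("side","s8");s=bot.observe();p=s["position"];t=toc(p);print(p,s["eef_rot"],s["contact_force"],"tcp case",t)
g=cv2.cvtColor(d["image"],cv2.COLOR_BGR2GRAY).astype(float)
q=np.gradient(g[:,295:340].mean(1)); print([(r,round(q[r]), np.round(on(d,(317,r),2,44)-t,1)[0], np.round(on(d,(317,r),2,0)-t,1)[0]) for r in range(120,400) if abs(q[r])>6 and abs(q[r])>=max(abs(q[r-1]),abs(q[r+1]))])
for r in (260,320):
    q=np.gradient(g[r-2:r+3].mean(0)); print(r,[(c_,round(q[c_]),np.round(on(d,(c_,r),2,44)-t,1).tolist()) for c_ in range(210,430) if abs(q[c_])>12 and abs(q[c_])>=max(abs(q[c_-1]),abs(q[c_+1]))])
```

```text
[ 0.56145036 -0.06043179  0.01907817] [-1.79998750e+02 -3.23014581e-04  7.97911168e+01] [-0.17897225  0.36537556 -0.29643854] tcp case [-216.96878071  -69.97817863   19.07816746]
[(212, 29, np.float64(48.8), np.float64(38.2)), (226, -6, np.float64(44.5), np.float64(32.3)), (229, 19, np.float64(43.5), np.float64(31.1)), (231, -7, np.float64(42.9), np.float64(30.2)), (242, 17, np.float64(39.4), np.float64(25.5)), (313, -8, np.float64(15.5), np.float64(-7.2)), (385, -45, np.float64(-12.3), np.float64(-45.0)), (390, 15, np.float64(-14.3), np.float64(-47.8)), (393, -9, np.float64(-15.6), np.float64(-49.6)), (396, 14, np.float64(-16.9), np.float64(-51.3)), (399, -9, np.float64(-18.2), np.float64(-53.0))]
260 [(241, 52, [33.6, 24.3, 24.9]), (394, -64, [33.6, -22.9, 24.9]), (397, 13, [33.6, -23.9, 24.9])]
320 [(245, 42, [12.9, 24.2, 24.9]), (391, -45, [12.9, -23.2, 24.9])]
```

>>> jog_arm([
  [0, 0, 0, 0, 0, 0, 0],
  [0, 0, 0, 0, 0, 0, 0],
  [0, 0, 0, 0, 0, 0, 0],
  [0, 0, 0, 0, 0, 0, 0],
  [0, 0, 0, 0, 0, 0, 0],
  [0, 0, 0, 0, 0, -1, 0],
  [0, 0, 0, 0, 0, -3, 0],
  [0, 0, 0, 0, 0, -3.5, 0],
  [0, 0, 0, 0, 0, -2.5, 0],
  [0, 0, 0, 1.8, -0.5, 0, 0],
  [0, 0, 0, 3, -0.83, 0, 0],
  [0, 0, 0, 3.2, -0.89, 0, 0],
  [0, 0, 0, 3.2, -0.89, 0, 0],
  [0, 0, 0, 3.2, -0.89, 0, 0],
  [0, 0, 0, 3.2, -0.89, 0, 0],
  [0, 0, 0, 3.2, -0.89, 0, 0],
  [0, 0, 0, 3, -0.83, 0, 0],
  [0, 0, 0, 1.5, -0.41, 0, 0],
  [0, 0, 0, 0, 0, 0, 0],
  [0, 0, 0, 0, 0, 0, 0],
])

```text
time: 17.22
position: [0.5367, 0.2017, 0.1193]
eef_rot: [-180.0, 0.0, 79.9]
contact_force: [-0.4, -0.8, -1.6]
finger_gap: 0.538
```

Run:
```python
from cs import *
d=snap("wrist","w9");s=bot.observe();p=s["position"];t=toc(p);print(p,s["eef_rot"],s["contact_force"],s["finger_gap"],"tcp case",t)
g=cv2.cvtColor(d["image"],cv2.COLOR_BGR2GRAY).astype(float)
q=np.gradient(g[:,295:340].mean(1)); print([(r,round(q[r]),"box top",np.round(on(d,(317,r),2,t[2]+25)-t,1)[0],"bot", np.round(on(d,(317,r),2,t[2]-19)-t,1)[0],"rest62",np.round(on(d,(317,r),2,62),1)[0]) for r in range(90,260) if abs(q[r])>8 and abs(q[r])>=max(abs(q[r-1]),abs(q[r+1]))])
for r in (195,): # pocket sides at deck level
    q=np.gradient(g[r-2:r+3].mean(0)); print(r,[(c_,round(q[c_]),np.round(on(d,(c_,r),2,24),1).tolist()) for c_ in range(180,460) if abs(q[c_])>8 and abs(q[c_])>=max(abs(q[c_-1]),abs(q[c_+1]))])
```

```text
[0.536971   0.20076888 0.11926971] [-1.79992305e+02  2.98329969e-02  7.98392636e+01] [-0.10208568 -0.12045767 -2.64262009] 0.5386537340282085 tcp case [ 35.76885277   0.36894525 119.26971257]
[(114, 38, 'box top', np.float64(77.7), 'bot', np.float64(77.3), 'rest62', np.float64(112.7)), (126, -16, 'box top', np.float64(74.4), 'bot', np.float64(72.8), 'rest62', np.float64(107.2)), (129, 17, 'box top', np.float64(73.6), 'bot', np.float64(71.7), 'rest62', np.float64(105.8)), (186, -71, 'box top', np.float64(57.3), 'bot', np.float64(49.6), 'rest62', np.float64(78.6)), (211, 30, 'box top', np.float64(49.8), 'bot', np.float64(39.4), 'rest62', np.float64(66.0)), (228, 15, 'box top', np.float64(44.6), 'bot', np.float64(32.2), 'rest62', np.float64(57.2)), (243, 16, 'box top', np.float64(39.9), 'bot', np.float64(25.8), 'rest62', np.float64(49.3))]
195 [(185, 16, [66.7, 79.2, 24.0]), (259, -18, [66.6, 35.2, 24.0]), (265, -17, [66.6, 31.7, 24.0]), (269, -18, [66.6, 29.4, 24.0]), (362, 35, [66.6, -25.1, 24.0]), (364, -18, [66.7, -26.3, 24.0]), (367, 13, [66.7, -28.0, 24.0]), (372, 11, [66.7, -31.0, 24.0]), (451, -9, [67.0, -77.9, 24.0])]
```

Level again, and centred in both directions. Lowering until the box is just inside the pocket, then a check.

>>> jog_arm([
  [0, 0, 0, 0, 0, 1.5, 0],
  [0, 0, 0, 0, 0, 2.5, 0],
  [0, 0, 0, 0, 0, 2, 0],
  [0, 0, 0, 0, 0, 1, 0],
  [0, 0, 0, 0, 0, 0.5, 0],
  [0, 0, 0, 0, 0, 0.3, 0],
  [0, 0, 0, 0, 0, 0.2, 0],
  [0, 0, 0, 0, 0, 0, 0],
  [0, 0, 0, 0, 0, 0, 0],
])

```text
time: 18.02
position: [0.538, 0.201, 0.0401]
eef_rot: [179.9, -0.0, 79.8]
contact_force: [0.1, 0.2, -2.3]
finger_gap: 0.54
```

>>> jog_arm([
  [0, 0, 0, 0, 0, 0.3, 0],
  [0, 0, 0, 0, 0, 0.3, 0],
  [0, 0, 0, 0, 0, 0.2, 0],
  [0, 0, 0, 0, 0, 0.1, 0],
  [0, 0, 0, 0, 0, 0.1, 0],
  [0, 0, 0, 0, 0, 0, 0],
  [0, 0, 0, 0, 0, 0, 0],
])

```text
time: 18.6
position: [0.5372, 0.201, 0.0291]
eef_rot: [-180.0, 0.0, 79.8]
contact_force: [-0.1, 0.0, -0.9]
finger_gap: 0.543
```

>>> jog_arm([
  [0, 0, 0, 0, 0, 0.1, 0],
  [0, 0, 0, 0, 0, 0.05, 0],
  [0, 0, 0, 0, 0, 0, 0],
  [0, 0, 0, 0, 0, 0, 0.6],
  [0, 0, 0, 0, 0, 0, 0.65],
  [0, 0, 0, 0, 0, 0, 0.7],
  [0, 0, 0, 0, 0, 0, 0.75],
  [0, 0, 0, 0, 0, 0, 0.75],
  [0, 0, 0, 0, 0, -0.5, 0.75],
  [0, 0, 0, 0, 0, -2, 0.75],
  [0, 0, 0, 0, 0, -3, 0.75],
  [0, 0, 0, 0, 0, -3, 0.8],
  [0, 0, 0, 0, 0, -2, 0.8],
  [0, 0, 0, 0, 0, 0, 0.8],
  [0, 0, 0, 0, 0, 0, 0.8],
])

```text
time: 19.85
position: [0.5382, 0.2011, 0.1341]
eef_rot: [179.8, -0.1, 79.8]
contact_force: [-0.9, 0.4, -0.0]
finger_gap: 0.797
```

```bash
python3 - <<'E'
from cs import *
d=snap("wrist","w10");snap("side","s10");s=bot.observe();p=s["position"];t=toc(p);print(p,s["eef_rot"],s["contact_force"],"tcp case",t)
g=cv2.cvtColor(d["image"],cv2.COLOR_BGR2GRAY).astype(float)
q=np.gradient(g[:,295:340].mean(1)); print([(r,round(q[r]),"z54",np.round(on(d,(317,r),2,54),1)[0],"z62",np.round(on(d,(317,r),2,62),1)[0]) for r in range(90,400) if abs(q[r])>8 and abs(q[r])>=max(abs(q[r-1]),abs(q[r+1]))])
for r in (230,270,): 
    q=np.gradient(g[r-2:r+3].mean(0)); print(r,[(c_,round(q[c_]),np.round(on(d,(c_,r),2,54),1).tolist()) for c_ in range(180,460) if abs(q[c_])>8 and abs(q[c_])>=max(abs(q[c_-1]),abs(q[c_+1]))])
E
python3 plan.py 513 -373 110 84.8 20
```

```text
[0.53630535 0.20082221 0.13146126] [-1.79896675e+02  3.59916460e-02  7.97896205e+01] [-0.42287391  0.5505419   0.06564936] tcp case [ 35.70345862   1.03351983 131.46126377]
[(113, 41, 'z54', np.float64(112.9), 'z62', np.float64(112.9)), (124, -16, 'z54', np.float64(107.3), 'z62', np.float64(107.5)), (129, 16, 'z54', np.float64(104.7), 'z62', np.float64(105.1)), (181, -51, 'z54', np.float64(77.2), 'z62', np.float64(78.5)), (185, 29, 'z54', np.float64(75.0), 'z62', np.float64(76.4)), (260, -16, 'z54', np.float64(31.6), 'z62', np.float64(34.5)), (315, -31, 'z54', np.float64(-3.6), 'z62', np.float64(0.5)), (318, 13, 'z54', np.float64(-5.6), 'z62', np.float64(-1.4)), (329, -11, 'z54', np.float64(-13.2), 'z62', np.float64(-8.7)), (344, 13, 'z54', np.float64(-23.6), 'z62', np.float64(-18.8)), (385, -55, 'z54', np.float64(-54.0), 'z62', np.float64(-48.1)), (390, 11, 'z54', np.float64(-57.9), 'z62', np.float64(-51.9)), (396, 10, 'z54', np.float64(-62.7), 'z62', np.float64(-56.4))]
230 [(194, 17, [49.7, 69.0, 54.0]), (261, -15, [49.6, 30.9, 54.0]), (265, -12, [49.5, 28.7, 54.0]), (271, 56, [49
[... 222 characters left out ...]
 -31, [25.4, 78.9, 54.0]), (197, 15, [25.4, 69.4, 54.0]), (240, -12, [25.4, 44.1, 54.0]), (270, -11, [25.4, 26.7, 54.0]), (273, 35, [25.4, 24.9, 54.0]), (355, -26, [25.4, -22.6, 54.0]), (443, 19, [25.1, -74.3, 54.0]), (452, -37, [25.1, -79.7, 54.0])]
from [536.3 200.8 131.5] yaw 79.79 delta [ -23.3 -573.8  -21.5] 5.01
turn/row rad -0.0044
-2.84,0.39,0.11 | -2.85,0.38,0.11 | -2.85,0.37,0.11 | -2.85,0.36,0.11 | -2.85,0.34,0.11 | -2.85,0.33,0.11 | -2.85,0.32,0.11 | -2.86,0.31,0.11 | -2.86,0.29,0.11 | -2.86,0.28,0.11 | -2.86,0.27,0.11 | -2.86,0.26,0.11 | -2.86,0.24,0.11 | -2.86,0.23,0.11 | -2.86,0.22,0.11 | -2.86,0.21,0.11 | -2.86,0.19,0.11 | -2.87,0.18,0.11 | -2.87,0.17,0.11 | -2.87,0.16,0.11 |
```

The box is seated: its top at z=54 spans x −4 to 75 and y ±24. On to the scraper.

>>> jog_arm([
  [0, 0, -0.0044, -2.84, 0.39, 0.11, 0.8],
  [0, 0, -0.0044, -2.85, 0.38, 0.11, 0.8],
  [0, 0, -0.0044, -2.85, 0.37, 0.11, 0.8],
  [0, 0, -0.0044, -2.85, 0.36, 0.11, 0.8],
  [0, 0, -0.0044, -2.85, 0.34, 0.11, 0.8],
  [0, 0, -0.0044, -2.85, 0.33, 0.11, 0.8],
  [0, 0, -0.0044, -2.85, 0.32, 0.11, 0.8],
  [0, 0, -0.0044, -2.86, 0.31, 0.11, 0.8],
  [0, 0, -0.0044, -2.86, 0.29, 0.11, 0.8],
  [0, 0, -0.0044, -2.86, 0.28, 0.11, 0.8],
  [0, 0, -0.0044, -2.86, 0.27, 0.11, 0.7],
  [0, 0, -0.0044, -2.86, 0.26, 0.11, 0.6],
  [0, 0, -0.0044, -2.86, 0.24, 0.11, 0.6],
  [0, 0, -0.0044, -2.86, 0.23, 0.11, 0.6],
  [0, 0, -0.0044, -2.86, 0.22, 0.11, 0.6],
  [0, 0, -0.0044, -2.86, 0.21, 0.11, 0.6],
  [0, 0, -0.0044, -2.86, 0.19, 0.11, 0.6],
  [0, 0, -0.0044, -2.87, 0.18, 0.11, 0.6],
  [0, 0, -0.0044, -2.87, 0.17, 0.11, 0.6],
  [0, 0, -0.0044, -2.87, 0.16, 0.11, 0.6],
])

```text
time: 21.62
position: [0.5127, -0.3733, 0.1081]
eef_rot: [-179.8, -0.2, 84.8]
contact_force: [0.1, -0.7, -0.5]
finger_gap: 0.605
```

>>> jog_arm([
  [0, 0, 0, 0, 0, 0, 0.6],
  [0, 0, 0, 0, 0, 0, 0.6],
])

```text
time: 21.78
position: [0.5126, -0.3734, 0.1082]
eef_rot: [-179.8, -0.1, 84.7]
contact_force: [0.2, 0.1, -0.4]
finger_gap: 0.598
```

Run:
```python
from h import *
d=snap("wrist","w11");s=bot.observe();p=s["position"];print(p,s["eef_rot"],s["finger_gap"])
snap("top","t11");snap("side","s11")
im=d["image"]; hsv=cv2.cvtColor(im,cv2.COLOR_BGR2HSV)
C=np.array([.513,-.373]);u=np.deg2rad(84.8);ex=np.array([np.cos(u),np.sin(u)]);ey=np.array([-ex[1],ex[0]])
loc=lambda P:np.round(np.array([(P[:2]-C)@ex,(P[:2]-C)@ey])*1e3,1)
print("tcp in scraper frame",loc(p))
# wood edges across rows and blade edges: scan along predicted lines
g=cv2.cvtColor(im,cv2.COLOR_BGR2GRAY).astype(float)
m=((hsv[...,0]<25)&(hsv[...,1]>60)&(hsv[...,2]>90))
for r in range(120,300,25):
    c=np.where(m[r])[0]
    if len(c): print("wood row",r,c.min(),c.max(),loc(at_z(d,(c.min(),r),.028)),loc(at_z(d,(c.max(),r),.028)))
for x in (60,75,90):
    for y in (0,):
        q=proj(d,[*(C+ex*x/1e3),.006])[0]; r=int(q[1]);print("blade x",x,"row",r)
        if 2<r<478:
            gr=np.gradient(g[r-1:r+2].mean(0)); print([(c_,round(gr[c_]),loc(at_z(d,(c_,r),.006)).tolist()) for c_ in range(150,500) if abs(gr[c_])>20 and abs(gr[c_])>=max(abs(gr[c_-1]),abs(gr[c_+1]))])
q=proj(d,[*(C+ex*.07+ey*.02),.006])[0];c0=int(q[0]);gr=np.gradient(g[:,c0-3:c0+4].mean(1));print("col",c0,[(r,round(gr[r]),loc(at_z(d,(c0,r),.006)).tolist()) for r in range(5,300) if abs(gr[r])>15 and abs(gr[r])>=max(abs(gr[r-1]),abs(gr[r+1]))])
```

```text
[ 0.51285643 -0.37212569  0.10843144] [-1.79845139e+02 -1.59897684e-01  8.47593282e+01] 0.5998587438328861
tcp in scraper frame [0.9 0.2]
wood row 170 293 337 [46.6 13.9] [46.5 -9.8]
wood row 195 294 336 [32.9 13.6] [32.8 -9.4]
wood row 220 294 336 [18.7 13.8] [18.7 -9.6]
wood row 245 0 336 [  4.2 193.2] [ 4.  -9.8]
wood row 270 0 336 [-12.1 197.2] [-11.2 -10. ]
wood row 295 296 336 [-27.   13.5] [-27.1 -10.2]
blade x 60 row 141
[(260, 47, [60.6, 34.1]), (309, -23, [60.5, 5.6]), (370, -73, [60.5, -29.9]), (491, 32, [61.3, -101.8])]
blade x 75 row 115
[(259, 50, [75.4, 34.2]), (277, 26, [75.3, 23.8]), (371, -66, [75.2, -30.1])]
blade x 90 row 88
[(257, 64, [90.3, 34.8]), (371, -62, [90.1, -29.6])]
col 283 [(69, 61, [100.4, 19.9]), (156, -45, [51.9, 20.9])]
```

Scraper position confirmed: blade edge at 100.4, handle centred, yaw good. Descend and grip firmly.

>>> jog_arm([
  [0, 0, 0, 0, 0, 2, 0.6],
  [0, 0, 0, 0, 0, 3, 0.6],
  [0, 0, 0, 0, 0, 3, 0.6],
  [0, 0, 0, 0, 0, 1.2, 0.6],
  [0, 0, 0, 0, 0, 0.7, 0.6],
  [0, 0, 0, 0, 0, 0.4, 0.6],
  [0, 0, 0, 0, 0, 0, 0.6],
  [0, 0, 0, 0, 0, 0, 0],
  [0, 0, 0, 0, 0, 0, 0],
  [0, 0, 0, 0, 0, 0, 0],
  [0, 0, 0, 0, 0, 0, 0],
  [0, 0, 0, 0, 0, 0, 0],
  [0, 0, 0, 0, 0, 0, 0],
], newtons=60)

```text
time: 23.02
position: [0.5143, -0.3734, 0.0085]
eef_rot: [180.0, 0.0, 84.8]
contact_force: [-0.9, 1.0, 5.9]
finger_gap: 0.259
```

>>> jog_arm([
  [0, 0, 0, 0, 0, 0, 0.4],
  [0, 0, 0, 0, 0, 0, 0.45],
  [0, 0, 0, 0, 0, 0.2, 0.45],
  [0, 0, 0, 0, 0, 0.2, 0.45],
  [0, 0, 0, 0, 0, 0, 0.45],
  [0, 0, 0, 0, 0, 0, 0],
  [0, 0, 0, 0, 0, 0, 0],
  [0, 0, 0, 0, 0, 0, 0],
  [0, 0, 0, 0, 0, 0, 0],
  [0, 0, 0, 0, 0, 0, 0],
])

```text
time: 23.85
position: [0.5139, -0.3728, 0.0035]
eef_rot: [-180.0, -0.0, 84.8]
contact_force: [0.4, -0.2, -0.7]
finger_gap: 0.266
```

```bash
python3 plan.py 532 171 115 79.8 20 514 -372.5 115 84.8
```

```text
from [ 514.  -372.5  115. ] yaw 84.8 delta [ 18.  543.5   0. ] -5.0
turn/row rad 0.0044
2.71,-0.16,-0.00 | 2.71,-0.17,-0.00 | 2.71,-0.18,-0.00 | 2.71,-0.19,-0.00 | 2.71,-0.20,-0.00 | 2.71,-0.22,-0.00 | 2.71,-0.23,-0.00 | 2.71,-0.24,-0.00 | 2.71,-0.25,-0.00 | 2.71,-0.26,-0.00 | 2.71,-0.27,-0.00 | 2.70,-0.29,-0.00 | 2.70,-0.30,-0.00 | 2.70,-0.31,-0.00 | 2.70,-0.32,-0.00 | 2.70,-0.33,-0.00 | 2.70,-0.35,-0.00 | 2.70,-0.36,-0.00 | 2.69,-0.37,-0.00 | 2.69,-0.38,-0.00 |
```

>>> jog_arm([
  [0, 0, 0, 0, 0, -0.5, 0],
  [0, 0, 0, 0, 0, -1.5, 0],
  [0, 0, 0, 0, 0, -3, 0],
  [0, 0, 0, 0, 0, -3.5, 0],
  [0, 0, 0, 0, 0, -2.5, 0],
  [0, 0, 0, 0, 0, -1, 0],
  [0, 0, 0, 0, 0, 0, 0],
  [0, 0, 0, 0, 0, 0, 0],
])

```text
time: 24.52
position: [0.5139, -0.3728, 0.1238]
eef_rot: [180.0, 0.0, 84.8]
contact_force: [-0.6, -0.9, -1.0]
finger_gap: 0.267
```

>>> jog_arm([
  [0, 0, 0.0044, 2.71, -0.16, 0, 0],
  [0, 0, 0.0044, 2.71, -0.17, 0, 0],
  [0, 0, 0.0044, 2.71, -0.18, 0, 0],
  [0, 0, 0.0044, 2.71, -0.19, 0, 0],
  [0, 0, 0.0044, 2.71, -0.2, 0, 0],
  [0, 0, 0.0044, 2.71, -0.22, 0, 0],
  [0, 0, 0.0044, 2.71, -0.23, 0, 0],
  [0, 0, 0.0044, 2.71, -0.24, 0, 0],
  [0, 0, 0.0044, 2.71, -0.25, 0, 0],
  [0, 0, 0.0044, 2.71, -0.26, 0, 0],
  [0, 0, 0.0044, 2.71, -0.27, 0, 0],
  [0, 0, 0.0044, 2.7, -0.29, 0, 0],
  [0, 0, 0.0044, 2.7, -0.3, 0, 0],
  [0, 0, 0.0044, 2.7, -0.31, 0, 0],
  [0, 0, 0.0044, 2.7, -0.32, 0, 0],
  [0, 0, 0.0044, 2.7, -0.33, 0, 0],
  [0, 0, 0.0044, 2.7, -0.35, 0, 0],
  [0, 0, 0.0044, 2.6, -0.36, 0, 0],
  [0, 0, 0.0044, 2.5, -0.37, 0, 0],
  [0, 0, 0.0044, 2.69, -0.38, 0, 0],
])

```text
time: 26.18
position: [0.5293, 0.1687, 0.1209]
eef_rot: [-179.7, 0.1, 79.8]
contact_force: [1.0, -0.6, -1.6]
finger_gap: 0.267
```

>>> jog_arm([
  [0, 0, 0, 0, 0, 0, 0],
  [0, 0, 0, 0, 0, 0, 0],
  [0, 0, 0, 0, 0, 0, 0],
])

```text
time: 26.43
position: [0.5301, 0.1673, 0.1218]
eef_rot: [-179.8, 0.1, 79.8]
contact_force: [0.1, -0.2, -2.1]
finger_gap: 0.264
```

Run:
```python
from cs import *
d=snap("wrist","w12");s=bot.observe();p=s["position"];t=toc(p);print(p,s["eef_rot"],s["finger_gap"],s["contact_force"],"tcp case",t)
snap("side","s12")
g=cv2.cvtColor(d["image"],cv2.COLOR_BGR2GRAY).astype(float)
pk=lambda a,lo,hi,th:[(i,round(a[i])) for i in range(lo,hi) if abs(a[i])>th and abs(a[i])>=max(abs(a[i-1]),abs(a[i+1]))]
zb=t[2]-4+6
P=proj(d,[W(*(t+[99,y,2])) for y in (-32,32)]+[W(*(t+[51,y,2])) for y in (-32,32)]);print("pred blade corners",P.round(0).tolist())
for x in (60,75,90):
    q=proj(d,W(*(t+[x,0,2])))[0]; r=int(q[1])
    if r>1: a=np.gradient(g[r-1:r+2].mean(0)); print("blade x",x,"row",r,[(c_,v,np.round(on(d,(c_,r),2,zb)-t,1).tolist()[:2]) for c_,v in pk(a,150,500,15)])
for y in (20,-22):
    c0=int(proj(d,W(*(t+[80,y,2])))[0,0]); a=np.gradient(g[:,c0-2:c0+3].mean(1)); print("col",c0,[(r,v,"blade",round((on(d,(c0,r),2,zb)-t)[0],1),"z62",round(on(d,(c0,r),2,62)[0],1),"z74",round(on(d,(c0,r),2,74)[0],1)) for r,v in pk(a,2,300,12)])
```

```text
[0.53048891 0.16683915 0.12226664] [-1.79864787e+02  6.01294223e-02  7.97696466e+01] 0.26199548752436186 [ 0.48987937 -0.3034702  -1.61581434] tcp case [  1.22748022   0.74015984 122.26663703]
pred blade corners [[421.0, 45.0], [221.0, 45.0], [412.0, 192.0], [229.0, 191.0]]
blade x 60 row 165 [(158, 61, [60.4, 56.2]), (168, -30, [60.4, 52.6]), (184, 17, [60.3, 47.0]), (223, 29, [60.2, 33.4]), (407, -25, [60.2, -29.6]), (465, 32, [60.4, -49.9]), (476, -48, [60.5, -53.8])]
blade x 75 row 120 [(154, 61, [75.6, 56.1]), (164, -31, [75.5, 52.6]), (181, 21, [75.4, 46.8]), (220, 27, [75.2, 33.6]), (410, -42, [75.2, -29.8]), (417, 18, [75.3, -32.2]), (470, 34, [75.6, -50.2]), (480, -49, [75.6, -53.6])]
blade x 90 row 72 [(150, 54, [91.1, 56.1]), (160, -32, [91.0, 52.7]), (210, 41, [90.6, 36.0]), (424, -36, [90.6, -33.6]), (473, 31, [91.0, -49.9]), (485, -46, [91.1, -53.9])]
col 259 [(31, 46, 'blade', np.float64(102.9), 'z62', np.float64(114.8), 'z74', np.float64(112.7)), (42, 16, 'blade', np.float64(99.6), 'z62', np.float64(110.0), 'z74', np.float64(108.2)), (187, -27, 'blade', np.float64(52.5), 'z62', np.float64(42.6), 'z74', np.float64(44.7)), (249, -18, 'blade', np.float64(29.8), 'z62', np.float64(10.1), 'z74', np.float64(14.1)), (297, -18, 'blade', np.float64(10.7), 'z62', np.float64(-17.3), 'z74', np.float64(-11.7))]
col 387 [(32, 51, 'blade', np.float64(102.6), 'z62', np.float64(114.4), 'z74', np.float64(112.4)), (39, -12, 'blade', np.float64(100.5), 'z62', np.float64(111.4), 'z74', np.float64(109.5)), (42, 15, 'blade', np.float64(99.6), 'z62', np.float64(110.0), 'z74', np.float64(108.3)), (187, -43, 'blade', np.float64(52.6), 'z62', np.float64(42.6), 'z74', np.float64(44.8)), (190, 19, 'blade', np.float64(51.5), 'z62', np.float64(41.1), 'z74', np.float64(43.4)), (255, -15, 'blade', np.float64(27.6), 'z62', np.float64(6.8), 'z74', np.float64(11.1))]
```

Blade edge sits 99.6 ahead of the TCP and level. The case end wall puts the target within about 0.5 mm. Lowering with small corrections.

>>> jog_arm([
  [0, 0, 0, 0.03, 0.05, 1, 0],
  [0, 0, 0, 0, 0, 2, 0],
  [0, 0, 0, 0, 0, 1.2, 0],
  [0, 0, 0, 0, 0, 0.4, 0],
  [0, 0, 0, 0, 0, 0.3, 0],
  [0, 0, 0, 0, 0, 0.2, 0],
  [0, 0, 0, 0, 0, 0, 0],
  [0, 0, 0, 0, 0, 0, 0],
])

```text
time: 27.2
position: [0.5324, 0.168, 0.0732]
eef_rot: [179.9, -0.0, 79.8]
contact_force: [0.5, -0.2, -1.7]
finger_gap: 0.267
```

>>> jog_arm([
  [0, 0, 0, 0, 0, 0.2, 0],
  [0, 0, 0, 0, 0, 0.2, 0],
  [0, 0, 0, 0, 0, 0.15, 0],
  [0, 0, 0, 0, 0, 0.1, 0],
  [0, 0, 0, 0, 0, 0.1, 0],
  [0, 0, 0, 0, 0, 0, 0],
  [0, 0, 0, 0, 0, 0, 0],
])

```text
time: 27.78
position: [0.5319, 0.168, 0.0655]
eef_rot: [-180.0, 0.0, 79.8]
contact_force: [-1.9, -1.2, 4.7]
finger_gap: 0.265
```

Contact at exactly the expected height (65.5 mm). Releasing and lifting clear.

>>> jog_arm([
  [0, 0, 0, 0, 0, 0, 0.3],
  [0, 0, 0, 0, 0, 0, 0.36],
  [0, 0, 0, 0, 0, 0, 0.45],
  [0, 0, 0, 0, 0, 0, 0.5],
  [0, 0, 0, 0, 0, 0, 0.5],
  [0, 0, 0, 0, 0, -0.5, 0.5],
  [0, 0, 0, 0, 0, -1.5, 0.5],
  [0, 0, 0, 0, 0, -3, 0.5],
  [0, 0, 0, 0, 0, -3.5, 0.5],
  [0, 0, 0, 0, 0, -3.5, 0.5],
  [0, 0, 0, -2, 0, -2, 0.5],
  [0, 0, 0, -3.5, 0, 0, 0.5],
  [0, 0, 0, -3.5, 0, 0, 0.5],
  [0, 0, 0, -3.5, 0, 0, 0.5],
  [0, 0, 0, -3.5, 0, 0, 0.5],
  [0, 0, 0, -3.5, 0, 0, 0.5],
  [0, 0, 0, -3.5, 0, 0, 0.5],
  [0, 0, 0, -3.5, 0, 0, 0.5],
  [0, 0, 0, 0, 0, 0, 0.5],
  [0, 0, 0, 0, 0, 0, 0.5],
])

```text
time: 29.45
position: [0.4848, -0.0945, 0.2055]
eef_rot: [180.0, -0.0, 79.6]
contact_force: [-0.5, 0.6, 1.0]
finger_gap: 0.497
```

Run:
```python
from cs import *
w=snap("wrist","w13");t=snap("top","t13");s=snap("side","s13");print(bot.observe()["position"],bot.observe()["contact_force"])
def cr(im,u,v,w_,h,W_,H): return cv2.resize(im[v:v+h,u:u+w_],(W_,H),interpolation=cv2.INTER_CUBIC)
pts=[W(1.6+x,y,z) for x,y,z in ((100,-32,68),(100,32,68),(-100,-12,90),(-100,12,90),(52,12,90),(52,-12,90))]
o=np.zeros((600,800,3),np.uint8)
for d,(u,v,w_,h),(X,Y,A,B) in ((t,(155,205,140,105),(0,0,400,300)),(s,(215,160,120,90),(400,0,400,300)),(w,(0,0,640,480),(0,300,400,300)),(t,(0,60,640,420),(400,300,400,300))):
    p=cr(d["image"],u,v,w_,h,A,B)
    if Y==0:
        for q in proj(d,pts): cv2.circle(p,(int((q[0]+.5-u)*A/w_),int((q[1]+.5-v)*B/h)),2,(0,0,255),-1)
    o[Y:Y+B,X:X+A]=p
cv2.imwrite("pics/final.png",o)
```

```text
[ 0.4850359  -0.09191935  0.20521492] [-0.56942042  0.54641287 -0.18696766]
```

View pics/final.png

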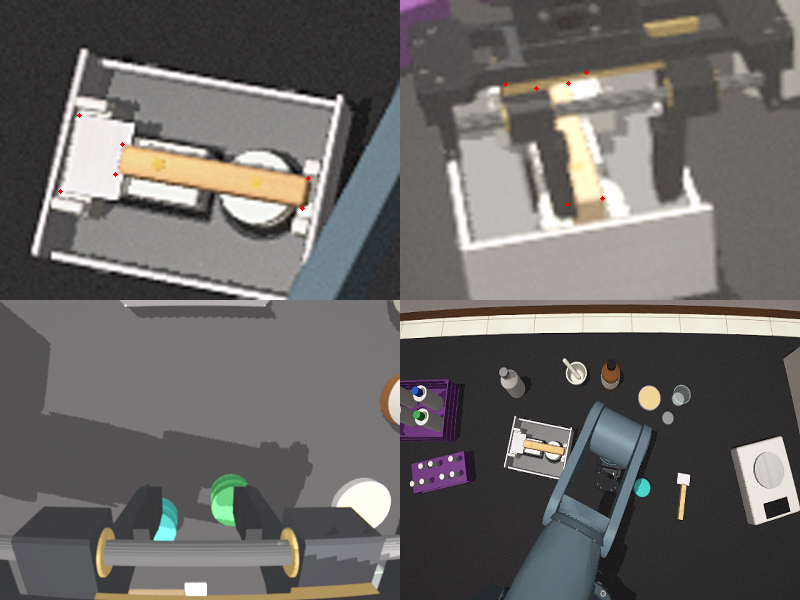

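The final top view shows the scraper with its blade in the wide notch and its handle end in the narrow notch. The predicted seat points line up with its corners. The box and jar sit beneath it and the bystanders are where they were. Handing in.

```bash
python3 -c "
from cell import bot
print(bot.close_job())"
```

```text
the job is handed in; nothing more can be done
None
```

The case is packed and handed in at about 29.5 s of the 67 s allowed: jar in its well, slide box in its pocket, scraper on its two rests.

- **Jar:** it touched the well floor at the expected height with about 7 N, and the side pictures later showed it had not moved.
- **Slide box:** the first try failed. It caught about 5 mm high with about 35 N up and pitched 8° in the grip. I never found out for certain why, since the measured clearances said it should have fitted. I levelled it on clear bench, gripped it harder and placed it about 4 mm further along the case. It then went down with no resistance, and its top measured about 79 × 47.5 mm at the seated height.
- **Scraper:** it met the notch floors at 65.5 mm tool height, as predicted. In the last top view its corners fell on the predicted seat points.
- **Bystanders and robot:** in the last top view the other things stood where they had been, with the arm hiding part of the bench. The robot was touching nothing.

The wrist camera placed the case about 1.6 mm further along its own x than the fixed cameras did, so I allowed for that in the later placings.

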